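# Shake the ground test coupons in the wash tub on the touch mixer

## Task

Shake the grinding dust off the steel test coupons. Load every coupon from the channel tray into the wash tub: the channels leave no room for fingers, so slide each coupon out over the tray's open front edge until it can be taken by its sides. Then press the tub, with all the coupons in it, down on the middle of the mixer's sprung head until the head is fully down, hold it there for about five seconds, and stand the tub back in the middle of its mat with the coupons in it. Keep the tub upright and leave the wash bottle, the petri dish and the micrometer where they are.

Things in the scene. Friction and masses are not known exactly. Their poses are not given: they have to be found in the camera images.
- coupon1: bare ground-steel strip, 34 mm wide (x) x 90 mm long (y) x 3 mm thick, about 70 g, one of three to five alike (absent ones read None). Origin: centre of its underside, z up. Starts flat in a channel of the tray, lengthwise, anywhere along it. Slides easily (friction about 0.3) under a fingertip pressed on it; does not tip while less than half its length is over the edge
- coupon2: bare ground-steel strip, 34 mm wide (x) x 90 mm long (y) x 3 mm thick, about 70 g, one of three to five alike (absent ones read None). Origin: centre of its underside, z up. Starts flat in a channel of the tray, lengthwise, anywhere along it. Slides easily (friction about 0.3) under a fingertip pressed on it; does not tip while less than half its length is over the edge
- coupon3: bare ground-steel strip, 34 mm wide (x) x 90 mm long (y) x 3 mm thick, about 70 g, one of three to five alike (absent ones read None). Origin: centre of its underside, z up. Starts flat in a channel of the tray, lengthwise, anywhere along it. Slides easily (friction about 0.3) under a fingertip pressed on it; does not tip while less than half its length is over the edge
- coupon4: bare ground-steel strip, 34 mm wide (x) x 90 mm long (y) x 3 mm thick, about 70 g, one of three to five alike (absent ones read None). Origin: centre of its underside, z up. Starts flat in a channel of the tray, lengthwise, anywhere along it. Slides easily (friction about 0.3) under a fingertip pressed on it; does not tip while less than half its length is over the edge
- coupon5: bare ground-steel strip, 34 mm wide (x) x 90 mm long (y) x 3 mm thick, about 70 g, one of three to five alike (absent ones read None). Origin: centre of its underside, z up. Starts flat in a channel of the tray, lengthwise, anywhere along it. Slides easily (friction about 0.3) under a fingertip pressed on it; does not tip while less than half its length is over the edge
- tray: fixed grey specimen tray, 220 (x) x 180 (y) mm, with five channels along y, centred at x = -86, -43, 0, 43 and 86 mm, 38 mm wide, floors at z = 42 mm. Ribs between and beside them are 5 mm wide, tops at z = 48 mm; a like rib closes the back (+y). The front (-y) is open. Origin: centre of its underside on the bench, z up
- tray_front (a point): middle of the tray's open front edge, at the height of the channel floors (42 mm up, at y = -90 mm in the tray's frame); a square edge along the tray's x, with free air below it and at least 60 mm of free bench in front; axes as the tray's
- tub: open white plastic wash tub, 115 mm long (x) x 68 mm wide (y) x 50 mm high outside, walls and floor 3 mm thick, about 150 g, loose, standing on the mat. Origin: centre of its underside, z up. Picked up by gripping across its 68 mm width from above
- mat: fixed grey silicone mat on the bench, 180 x 130 mm, 3 mm thick: the tub's place. Origin: centre of its underside; x along its 180 mm side
- mixer: fixed white touch-operated mixer, housing 150 (x) x 130 (y) mm and 80 mm high, dial and switch on its -x face. Origin: centre of its underside. Its sprung round head sits centrally on top
- head_top (a point): centre of the top face of the mixer's round black rubber head (diameter 90 mm, flat); moves down with it; 120 mm above the mixer's origin when up
- head (a joint): travel of the mixer's head in m: 0 up, 0.008 fully down (stop). The spring needs 5 N to start and 10 N at full travel; it springs back when let go, and the loaded tub's own weight sinks it at most 1 mm
- washbottle: clear squeeze bottle with bent spout, 68 mm diameter, 180 mm tall with its spout, a bystander. Origin: centre of its underside
- petri: glass petri dish, 90 mm diameter, 16 mm high, a bystander. Origin: centre of its underside
- micrometer: outside micrometer lying on the bench, about 135 x 45 mm and 22 mm high, a bystander. Origin: on the bench under the frame's centre
Mind the look-alikes: they are no part of the job. What is shaped like the coupon1 but blue or yellow is not meant.

How it is judged (in metres and radians):
On the way, in this order (a step that is already met when the one before it is completed fails the run):
1. every coupon lies in the tub, let go (x of coupon1 in the frame of tub between -0.035 and 0.035 m and y of coupon1 in the frame of tub between -0.032 and 0.032 m and z of coupon1 in the frame of tub between 0 and 0.036 m and x of coupon2 in the frame of tub between -0.035 and 0.035 m and y of coupon2 in the frame of tub between -0.032 and 0.032 m and z of coupon2 in the frame of tub between 0 and 0.036 m and x of coupon3 in the frame of tub between -0.035 and 0.035 m and y of coupon3 in the frame of tub between -0.032 and 0.032 m and z of coupon3 in the frame of tub between 0 and 0.036 m and x of coupon4 in the frame of tub between -0.035 and 0.035 m and y of coupon4 in the frame of tub between -0.032 and 0.032 m and z of coupon4 in the frame of tub between 0 and 0.036 m and x of coupon5 in the frame of tub between -0.035 and 0.035 m and y of coupon5 in the frame of tub between -0.032 and 0.032 m and z of coupon5 in the frame of tub between 0 and 0.036 m and contact force between each of coupon1, coupon2, coupon3, coupon4, coupon5 and the fingers below 0.1 N and angle between tub's own z axis and vertical below 0.12 rad), for 0.3 s.
2. the tub, with all coupons in it, stands upright on the middle of the mixer's head and holds it fully down for 4 s (value of joint head above 0.007 m and horizontal distance between tub and head_top below 0.025 m and z of tub in the frame of head_top between -0.004 and 0.006 m and angle between tub's own z axis and vertical below 0.12 rad and x of coupon1 in the frame of tub between -0.035 and 0.035 m and y of coupon1 in the frame of tub between -0.032 and 0.032 m and z of coupon1 in the frame of tub between 0 and 0.036 m and x of coupon2 in the frame of tub between -0.035 and 0.035 m and y of coupon2 in the frame of tub between -0.032 and 0.032 m and z of coupon2 in the frame of tub between 0 and 0.036 m and x of coupon3 in the frame of tub between -0.035 and 0.035 m and y of coupon3 in the frame of tub between -0.032 and 0.032 m and z of coupon3 in the frame of tub between 0 and 0.036 m and x of coupon4 in the frame of tub between -0.035 and 0.035 m and y of coupon4 in the frame of tub between -0.032 and 0.032 m and z of coupon4 in the frame of tub between 0 and 0.036 m and x of coupon5 in the frame of tub between -0.035 and 0.035 m and y of coupon5 in the frame of tub between -0.032 and 0.032 m and z of coupon5 in the frame of tub between 0 and 0.036 m), for 4 s.
At the end, for the whole second after the job is handed in: The tub stands upright (within 7 degrees) and still on the mat, its centre within 35 mm of the mat's centre, every coupon inside it below the rim, the mixer's head up again, everything released (all of step 1 and horizontal distance between tub and mat below 0.035 m and z of tub in the frame of mat below 0.008 m and linear speed of tub below 0.02 m/s and contact force between tub and the fingers below 0.1 N and value of joint head below 0.002 m); the robot touches nothing.
It fails at once if the tub is tipped over (more than 35 degrees) (angle between tub's own z axis and vertical above 0.6 rad).
It fails at once if the wash bottle, petri dish or micrometer is pushed more than 25 mm (distance of any of washbottle, petri, micrometer from where it was at the start of the episode above 0.025 m).
Of coupon1, coupon2, coupon3, coupon4, coupon5 only 3 to 5 are there at a start; the rules pass over those that are not, and their reading is None.
At some moment in a run one of tub may be knocked a few centimetres aside while the robot is not near it.
It also fails if it takes over 210 s, if anything falls off the work surface, if the arm or the gripper's body presses on something with over 40 N, if the wrist force passes 120 N, or if a joint passes its speed limit or range.

## Robot

A 6-joint arm with a two-finger parallel gripper is mounted at the origin on the work surface. World frame = base frame: x ahead of the robot, y to its left, z up, the work surface at z = 0. Lengths are in m, angles in degrees, forces in N, time in s.
With the tool pointing down it reaches from about 0.4 to 0.825 m from the base axis. Payload 7 kg.
Tool frame: the origin (TCP) lies at the very end of the fingers, on their centre line; the grasp point (between the pads) lies hold_point_z behind it (hold_point_z is the distance from the TCP to the grasp point, in m); z points along the fingers, y is the line along which they close (so a half turn about z gives the same grasp; the last joint's range is limited). The gripper opens to 88 mm and grips with 3 to 60 N. Pads are 19 mm wide; open, the fingers measure 130 mm over their backs; the gripper's body (78 mm by 193 mm) begins 47 mm behind the grasp point.
Start: joints at [-59.181, 20.546, 0.682, 0, -70.136, -16.507], TCP at [0.167, -0.654, 0.227] pointing down, gripper open.
Joint ranges: [-176.03, 176.03], [-82.01, 121.73], [-58.28, 71.71], [-173.87, 95.51], [-174.79, -0.11], [-173.66, 173.66]. Speed limits (degrees/s): [136.94, 136.94, 172.46, 180, 180, 180].

## Interface

Orientations are given as [roll, pitch, yaw] about the fixed x, y, z axes, in that order (R = Rz(yaw) Ry(pitch) Rx(roll)).
In Python, from plant import get_obs, snapshot, close_job, hold_point_z gives the robot as it stands.
- The arm moves only by the tool play_rows, never from a script. Its argument "commands" is a list that holds one entry, the list of rows, each a list of 7 numbers: the shift along the tool's x, y, z in cm, then the turn, a rotation vector about the tool's x, y, z in degrees, then the opening, from 0 (shut) to 1 (fully open). In form: [[[x, y, z, ax, ay, az, fingers], ...]]. A call has 1 to 20 rows; each row is the pose to reach, as a shift and turn from the pose commanded when the call began, along the tool's axes at that moment; what a row does not reach only later rows make up. A row lasts 1/12 s, in which the tool goes at most 41.7 mm and 7.16 degrees, less where a joint would pass 70% of its speed; a pose out of reach is approached as far as the arm can. A call with a gripper value outside its range is refused whole. The fingers move at their own pace and stop on an object; the grip force is fixed at half the most. Time passes only in rows, so rows that repeat a pose let the fingers close. It gives the time, the measured TCP pose, the force, the opening and the grip force at its end, in the units of the state.
- get_obs(): the state, without advancing time (a new reading comes with each control period).
- snapshot(name): name is "scene" or "side" or "wrist"; returns a dict with "frame" (480x640x3 uint8, red, green, blue), "camera_matrix" (3x3 intrinsics, pixels), "dist" ([k1, k2, p1, p2, k3] as OpenCV has them; the pictures are not rectified), "origin" and "attitude" of the camera in the world. Camera axes: x right, y down, z forward; pixel columns grow to the right and rows downward; lengths in m; the calibration is good to about 2 mm. A picture is of the moment at which its call begins. There is no depth.
- close_job(): hands the job in; it is judged then, once.
The state is a dict: "clock": time; "joint_pos": joint angles; "qvel": joint speeds; "tau": joint torques, N m; "tool_pos": TCP position; "orientation": TCP orientation; "force": force on the tool from outside, world axes, zero at the start; "moment": the same for the moment, N m; "opening": finger opening in m; "gripper_force": force on a finger pad.
Only numpy, scipy, OpenCV 4.12 (cv2) and the standard library are available. Lean on these libraries where they do the work, as an engineer would, in place of code of your own. Each camera call takes 0.05 s, during which the arm holds its last target. There are 200 camera calls.

## Working session

There is one attempt and no reset: what is moved stays moved. The work goes in short steps, Python scripts to look and compute and a tool call to move; the robot and the scene stay as the last step left them, time stands still between calls to the robot, and variables do not carry over. Pictures are saved under pics/ and viewed, at most 14 in all, crops included, and the job is handed in when it is done.

Besides the shell and the picture viewer there is one more tool, called after "Request:" as name(argument=value, ...), one argument or row to a line, values as JSON. play_rows: Moves the arm, as the interface text tells. Its arguments: {"type":"object","properties":{"commands":{"type":"array","items":{"type":"array","items":{"type":"array","items":{"type":"number"}}}}},"required":["commands"]}

```bash
ls; mkdir -p pics; python3 - <<'E'
from plant import *
import cv2,numpy as np
o=get_obs();print(o, hold_point_z)
for n in("scene","side","wrist"):
    s=snapshot(n);cv2.imwrite(f"pics/{n}0.png",s["frame"][:,:,::-1]);print(n,s["camera_matrix"],s["dist"],s["origin"],s["attitude"])
E
```

```text
pics
{'clock': 0.0, 'joint_pos': array([-5.91788897e+01,  2.05940578e+01,  6.33314421e-01, -2.09258705e-02,
       -7.01342395e+01, -1.65068050e+01]), 'qvel': array([-0.00039431,  0.0018574 , -0.02002921,  0.00831762, -0.05925607,
       -0.04015197]), 'tau': array([ 1.78894206e-03, -5.82718492e+01,  2.93050539e+01,  6.99776441e+00,
        6.57933037e-03, -1.67744938e-04]), 'tool_pos': array([ 0.16674657, -0.65357899,  0.22558705]), 'orientation': array([ 1.79903342e+02, -8.12957530e-03, -1.65692815e+02]), 'force': array([-0.79832739, -0.06683359, -0.9445575 ]), 'moment': array([-0.00097567,  0.00480168, -0.00626339]), 'gripper_force': 0.0, 'opening': 0.08767175548649633} 0.0188
scene [[595.2939956    0.         335.38151453]
 [  0.         595.2939956  239.75283438]
 [  0.           0.           1.        ]] [-0.14854106  0.          0.          0.          0.        ] [ 0.97501589 -0.7045879   1.50488955] [-149.38747707   -0.43947093   31.38786397]
side [[521.76628746   0.         320.51708262]
 [  0.         521.76628746 243.76830109]
 [  0.           0.           1.        ]] [0.05052038 0.         0.         0.         0.        ] [0.34622078 1.13234552 0.98826538] [-126.85392128    0.41784151 -170.79136042]
wrist [[384.85299738   0.         314.50248968]
 [  0.         384.85299738 235.24566907]
 [  0.           0.           1.        ]] [-0.05347421  0.          0.          0.          0.        ] [ 0.09851389 -0.67127275  0.3836065 ] [ 1.64912009e+02 -9.72674345e-02  1.04297526e+02]
```

View pics/scene0.png

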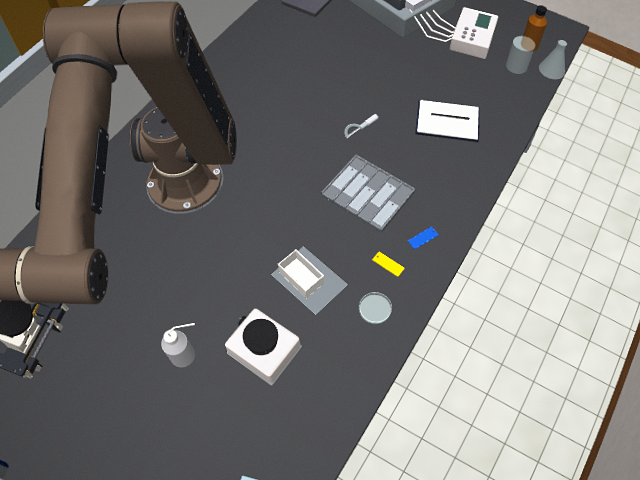

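View pics/side0.png

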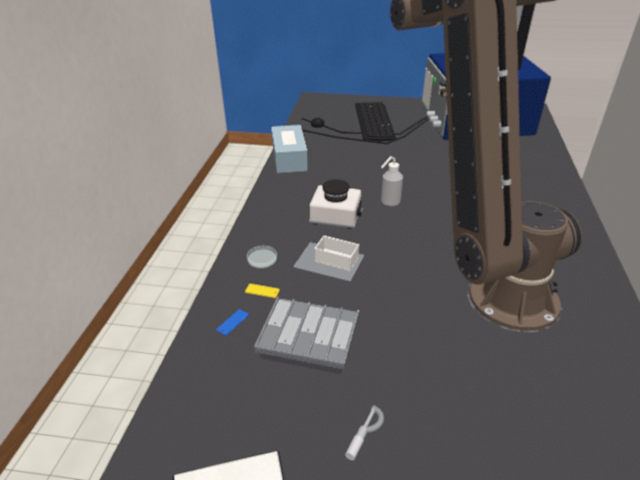

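The scene picture shows the base at (180,185), the tray at (368,192) with apparently 5 steel strips, the yellow decoy at (388,264), the blue decoy at (423,237), the tub on its mat at (302,273), the mixer at (262,345), the bottle at (178,347), the petri dish at (375,308) and the micrometer at (360,127). The side view agrees.

```bash
cat > h.py <<'E'
import numpy as np,cv2
from scipy.spatial.transform import Rotation as R
from plant import *
def rot(s): return R.from_euler('xyz',s["attitude"],degrees=True).as_matrix()
def world(s,px,z):
    p=np.array(px,float).reshape(-1,1,2)
    u=cv2.undistortPoints(p,s["camera_matrix"],np.array(s["dist"]))[:,0]
    d=np.c_[u,np.ones(len(u))]@rot(s).T
    o=np.array(s["origin"]);t=(np.broadcast_to(z,len(u))-o[2])/d[:,2]
    return o+d*t[:,None]
def pix(s,P):
    Rm=rot(s).T
    return cv2.projectPoints(np.array(P,float).reshape(-1,1,3),cv2.Rodrigues(Rm)[0],-Rm@np.array(s["origin"]),s["camera_matrix"],np.array(s["dist"]))[0][:,0]
E
python3 - <<'E'
from h import *
s=snapshot("scene");print(pix(s,[[0,0,0],[.6,0,0]]))
f=s["frame"][:,:,::-1]
def crop(n,x,y,w,h,k): cv2.imwrite(f"pics/{n}.png",cv2.resize(f[y:y+h,x:x+w],None,fx=k,fy=k,interpolation=cv2.INTER_CUBIC))
crop("tray",310,145,120,100,6)
crop("tubmix",215,240,140,150,4)
E
```

```text
[[184.23554681 179.47099583]
 [347.72532278 267.9968352 ]]
```

View pics/tray.png

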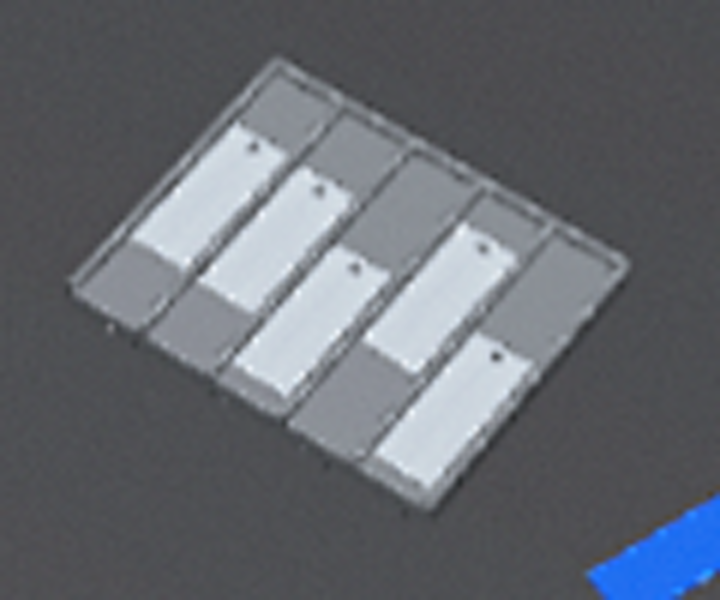

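View pics/tubmix.png

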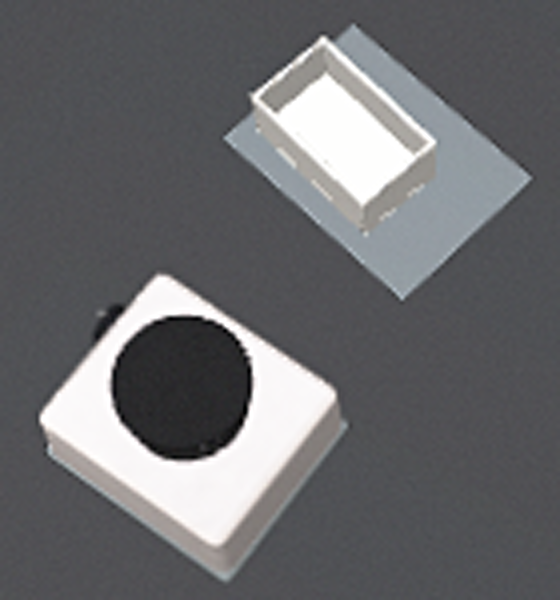

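The tray crop shows five bare coupons (none of them blue or yellow), with front-end midpoints at crop (158,251), (226,296), (260,378), (390,356) and (402,472). The open front is the lower-left edge, (75,283) to (432,505). The tub rim corners are at (250,95), (325,38), (437,140) and (365,205). The head centre is at (182,388).

Possible mix-ups, by scene pixel: steel strips at (344,180), (357,185), (362,199), (383,194) and (386,214), yellow strip at (388,264), blue strip at (423,237). I'm choosing the five steel ones.

```bash
python3 - <<'E'
from h import *
np.set_printoptions(precision=4,suppress=True)
s=snapshot("scene")
T=lambda p:np.array(p)/6+[310,145]
M=lambda p:np.array(p)/4+[215,240]
def quad(n,p,z):
    w=world(s,p,z)[:,:2];c=w.mean(0);print(n,"c",c,"sides",np.linalg.norm(np.roll(w,-1,0)-w,axis=1),"yaw",[round(float(np.degrees(np.arctan2(*(b-a)[::-1]))),1) for a,b in zip(w,np.roll(w,-1,0))]);return w
quad("tray FL FR BR BL",T([(75,283),(432,505),(628,262),(278,62)]),.048)
quad("tub",M([(250,95),(365,207),(437,140),(325,38)]),.053)
quad("mat",M([(225,137),(403,298),(531,178),(352,25)]),.003)
quad("mixtop",M([(42,420),(218,548),(337,395),(162,275)]),.08)
h=world(s,M([(182,388),(111,383),(253,385),(183,315),(182,462)]),.12);print("head",h[:,:2],np.linalg.norm(h[1]-h[2]),np.linalg.norm(h[3]-h[4]))
for i,(a,b) in enumerate([((158,251),(263,141)),((226,296),(331,183)),((260,378),(364,258)),((390,356),(490,236)),((402,472),(507,350))]):
    w=world(s,T([a,b]),.045)[:,:2];print("coupon",i+1,w[0],w[1],np.linalg.norm(w[0]-w[1]))
print("petri,bottle,mic",world(s,[(375,308),(178,350),(360,127)],[.016,.06,.01])[:,:2])
E
```

```text
tray FL FR BR BL c [0.5315 0.2358] sides [0.2156 0.1778 0.2145 0.175 ] yaw [-5.4, 85.4, 175.4, -95.0]
tub c [ 0.5064 -0.0971] sides [0.1182 0.0701 0.1127 0.0681] yaw [-14.8, 78.1, 166.1, -106.5]
mat c [ 0.5268 -0.0895] sides [0.1779 0.1275 0.1786 0.1272] yaw [-12.4, 77.5, 167.6, -102.2]
mixtop c [ 0.5443 -0.3337] sides [0.1426 0.1235 0.143  0.1231] yaw [-4.0, 86.5, 176.1, -93.3]
head [[ 0.5452 -0.3358]
 [ 0.5058 -0.3565]
 [ 0.5815 -0.3108]
 [ 0.5177 -0.2951]
 [ 0.5727 -0.3755]] 0.08839370226727501 0.09731368512747542
coupon 1 [0.4407 0.1983] [0.4504 0.2858] 0.08807251117180562
coupon 2 [0.4838 0.1925] [0.4934 0.2809] 0.0888902590596446
coupon 3 [0.5231 0.1592] [0.5308 0.249 ] 0.09015407787965664
coupon 4 [0.571  0.2041] [0.5782 0.2944] 0.0905909851116355
coupon 5 [0.6092 0.1483] [0.6186 0.2378] 0.09000450679280499
petri,bottle,mic [[ 0.7307 -0.0746]
 [ 0.3661 -0.4629]
 [ 0.3677  0.4693]]
```

```bash
cat >> h.py <<'E'
def go(*targets):
    """targets: (x,y,z,yaw[,pitch about tool y]) -> rows rel. to the pose now, in cm / deg"""
    o=get_obs();A=R.from_euler('xyz',o["orientation"],degrees=True)
    for t in targets:
        B=R.from_euler('xyz',[180,0,t[3]],degrees=True)
        if len(t)>4:B=B*R.from_euler('y',t[4],degrees=True)
        print(t,"->",np.round(A.inv().apply(np.array(t[:3])-o["tool_pos"])*100,2),np.round((A.inv()*B).as_rotvec(degrees=True),1))
def st():
    o=get_obs();print({k:np.round(o[k],4) for k in("clock","tool_pos","orientation","force","opening","gripper_force","joint_pos")})
TC=np.array([.5315,.2358]);TY=-5.1
def tray(x,y):
    c,s=np.cos(np.radians(TY)),np.sin(np.radians(TY));return TC+[c*x-s*y,s*x+c*y]
E
python3 -c "
from h import *
go((.167,-.654,.35,-150),(.48,-.35,.35,-86),(.56,.1,.35,-5.1))
for x,y in((-.086,-.0455),(-.043,-.0474),(0,-.077),(.043,-.0281),(.086,-.0802)):print(tray(x,y+.065),tray(x,-.063),tray(x,-.090-.025))"
```

```text
(0.167, -0.654, 0.35, -150) -> [-1.000e-02 -1.000e-02 -1.239e+01] [  0.    0.  -15.7]
(0.48, -0.35, 0.35, -86) -> [-37.86  21.71 -12.37] [  0.    0.  -79.7]
(0.56, 0.1, 0.35, -5.1) -> [-56.73  63.34 -12.34] [ 0.000e+00  1.000e-01 -1.606e+02]
[0.44757391 0.26286771] [0.44024013 0.18069432] [0.43561762 0.12890019]
[0.49023477 0.25715278] [0.48306989 0.17687187] [0.47844739 0.12507773]
[0.53043327 0.22384751] [0.52589966 0.17304941] [0.52127716 0.12125528]
[0.57760997 0.26873146] [0.56872943 0.16922696] [0.56410692 0.11743282]
[0.61580834 0.21301527] [0.61155919 0.1654045 ] [0.60693669 0.11361037]
```

Request:
play_rows(
  commands=[
    [[0,0,-4,0,0,0,1],[0,0,-8,0,0,0,1],[0,0,-12,0,0,-4,1],[-3,2,-12,0,0,-9,1],[-6,4,-12,0,0,-15,1],[-9,6,-12,0,0,-21,1],[-12,8,-12,0,0,-27,0.6],[-15,10,-12,0,0,-33,0.5],[-18,12,-12,0,0,-39,0],[-21,14,-12,0,0,-45,0],[-24,16,-12,0,0,-51,0],[-27,17,-12,0,0,-57,0],[-30,18,-12,0,0,-63,0],[-33,20,-12,0,0,-69,0],[-36,21,-12,0,0,-75,0],[-38,22,-12,0,0,-80,0],[-38,22,-12,0,0,-80,0]],
  ],
)

```text
clock: 1.67
tool_pos: [0.4834, -0.3444, 0.3458]
orientation: [180.0, 0.0, -85.2]
force: [-0.0, 0.2, 0.7]
opening: 0.0198
gripper_force: 0.0
```

```bash
python3 -c "
from h import *
st();go((.56,.1,.35,-5.1))"
```

```text
{'clock': np.float64(1.6667), 'tool_pos': array([ 0.4834, -0.3444,  0.3458]), 'orientation': array([ 1.799891e+02,  4.370000e-02, -8.519740e+01]), 'force': array([-0.0198,  0.2454,  0.6858]), 'opening': np.float64(0.0198), 'gripper_force': np.float64(0.0), 'joint_pos': array([-1.66363e+01,  9.88660e+00,  1.51760e+00, -3.71000e-02,
       -8.16571e+01,  2.14443e+01])}
(0.56, 0.1, 0.35, -5.1) -> [-43.64 -11.35  -0.39] [ -0.    0.  -80.1]
```

Request:
play_rows(
  commands=[
    [[-3,-1,0,0,0,-6,0],[-6,-2,0,0,0,-12,0],[-10,-3,0,0,0,-18,0],[-13,-4,0,0,0,-25,0],[-17,-5,0,0,0,-32,0],[-20,-6,0,0,0,-38,0],[-24,-7,0,0,0,-44,0],[-28,-8,0,0,0,-51,0],[-32,-9,0,0,0,-58,0],[-36,-10,0,0,0,-65,0],[-40,-11,0,0,0,-72,0],[-43.6,-11.3,0,0,0,-78,0],[-43.6,-11.3,0,0,0,-80,0],[-43.6,-11.3,0,0,0,-80,0],[-43.6,-11.3,0,0,0,-80,0]],
  ],
)

```text
clock: 2.92
tool_pos: [0.5604, 0.0963, 0.3465]
orientation: [180.0, 0.0, -5.8]
force: [0.2, 0.5, -1.0]
opening: 0.0003
gripper_force: 0.0
```

```bash
python3 - <<'E'
from h import *
st();s=snapshot("wrist");cv2.imwrite("pics/w1.png",s["frame"][:,:,::-1])
print(s["origin"],s["attitude"])
P=[[*tray(x,y),.048] for x,y in((-.11,-.09),(.11,-.09),(.11,.09),(-.11,.09))];print(pix(s,P))
E
```

```text
{'clock': np.float64(2.9167), 'tool_pos': array([0.5604, 0.0963, 0.3465]), 'orientation': array([ 1.799801e+02,  1.390000e-02, -5.759200e+00]), 'force': array([ 0.1881,  0.4561, -0.959 ]), 'opening': np.float64(0.0003), 'gripper_force': np.float64(0.0), 'joint_pos': array([ 2.94661e+01,  7.37870e+00, -1.42190e+00,  8.30000e-03,
       -8.12223e+01,  5.47734e+01])}
[0.63013936 0.08921661 0.50432748] [ 1.64760742e+02 -2.96371826e-02 -9.57680329e+01]
[[279.93372952 307.69504257]
 [273.25194882 132.51698853]
 [119.66378527 135.76658445]
 [143.30380123 308.42595568]]
```

View pics/w1.png

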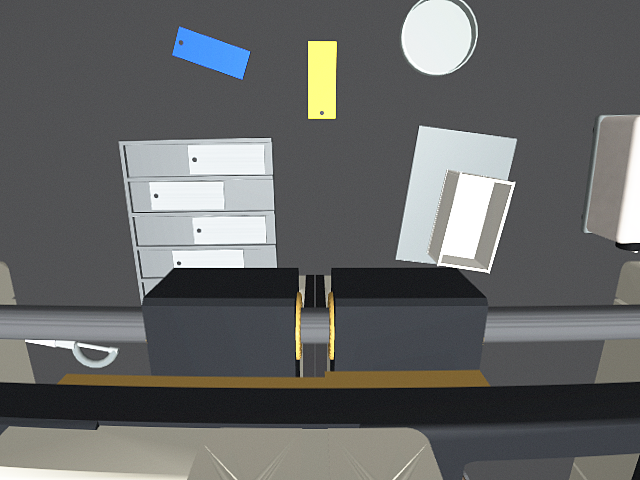

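The wrist view shows the tray's right corners at (271,139) and (120,142), about 6 px off my prediction. The tub rim is at (446,171), (514,183), (490,272). I'll cross-check the cameras now that the arm is at rest.

```bash
python3 - <<'E'
from h import *
np.set_printoptions(precision=4,suppress=True)
s=snapshot("wrist");f=s["frame"][:,:,::-1];print(s["origin"],s["attitude"]);st()
P=[[*tray(x,y),.048] for x,y in((.11,-.09),(.11,.09))];print("pred",pix(s,P))
a=cv2.resize(f[120:300,110:290],None,fx=3,fy=3,interpolation=cv2.INTER_CUBIC)
s2=snapshot("scene");g=s2["frame"][:,:,::-1];print("tcp in scene",pix(s2,[get_obs()["tool_pos"]]))
u,v=pix(s2,[get_obs()["tool_pos"]])[0].astype(int)
b=cv2.resize(g[v-45:v+45,u-30:u+30],None,fx=6,fy=6,interpolation=cv2.INTER_CUBIC)
print(u,v);cv2.imwrite("pics/chk.png",cv2.resize(np.hstack([a,b[:540,:260]]),None,fx=1,fy=1))
E
```

```text
[0.6301 0.0885 0.5045] [164.7754  -0.0206 -95.8299]
{'clock': np.float64(3.0167), 'tool_pos': array([0.5604, 0.0954, 0.3467]), 'orientation': array([179.9981,  -0.0051,  -5.8427]), 'force': array([ 0.1164, -0.6962, -0.9544]), 'opening': np.float64(0.0001), 'gripper_force': np.float64(0.0), 'joint_pos': array([ 29.3767,   7.3503,  -1.4257,   0.0046, -81.2209,  54.7799])}
pred [[272.7375 132.7247]
 [119.2813 136.1449]]
tcp in scene [[357.3518 164.8852]]
357 164
```

View pics/chk.png

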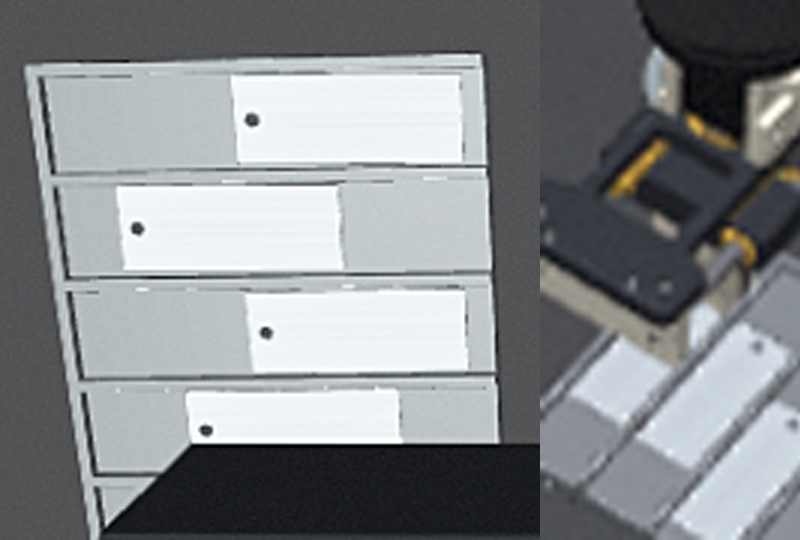

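```bash
python3 - <<'E'
from h import *
np.set_printoptions(precision=4,suppress=True)
s=snapshot("wrist");print("wrist tray FR,BR",world(s,[(270.7,138.3),(118.3,142.3)],.048)[:,:2],"scene",tray(.11,-.09),tray(.11,.09))
print("tub rim",world(s,[(446,171),(514,183),(490,272)],.053)[:,:2],"mat",world(s,[(419,126),(517,138),(396,260)],.003)[:,:2],"petri",world(s,[(439,37)],.014))
e=snapshot("scene");print("scene mat",world(e,np.array([(403,298),(531,178),(352,25),(225,137)])/4+[215,240],.003)[:,:2])
print("tcp in wrist",pix(s,[get_obs()["tool_pos"]]))
d=snapshot("side");f=d["frame"][:,:,::-1];o=get_obs()["tool_pos"];print("tcp in side",pix(d,[o]));
f0=cv2.imread("pics/side0.png")
a=cv2.resize(f0[290:380,245:370],None,fx=5,fy=5,interpolation=cv2.INTER_CUBIC)
u,v=pix(d,[o])[0].astype(int);print(u,v)
b=cv2.resize(f[v-60:v+30,u-20:u+30],None,fx=5,fy=5,interpolation=cv2.INTER_CUBIC)[:,:170]
cv2.imwrite("pics/chk2.png",np.hstack([a,b]))
E
```

```text
wrist tray FR,BR [[0.6273 0.1391]
 [0.6426 0.318 ]] scene [0.6331 0.1364] [0.6491 0.3157]
tub rim [[ 0.5699 -0.0609]
 [ 0.5479 -0.1426]
 [ 0.4375 -0.1153]] mat [[ 0.6234 -0.0442]
 [ 0.5969 -0.1707]
 [ 0.4478 -0.0063]] petri [[ 0.7237 -0.0694  0.014 ]]
scene mat [[ 0.6    -0.1709]
 [ 0.6277 -0.0464]
 [ 0.4532 -0.0082]
 [ 0.4263 -0.1326]]
tcp in wrist [[314.1512 294.0656]]
tcp in side [[303.1498 192.4719]]
303 192
```

View pics/chk2.png

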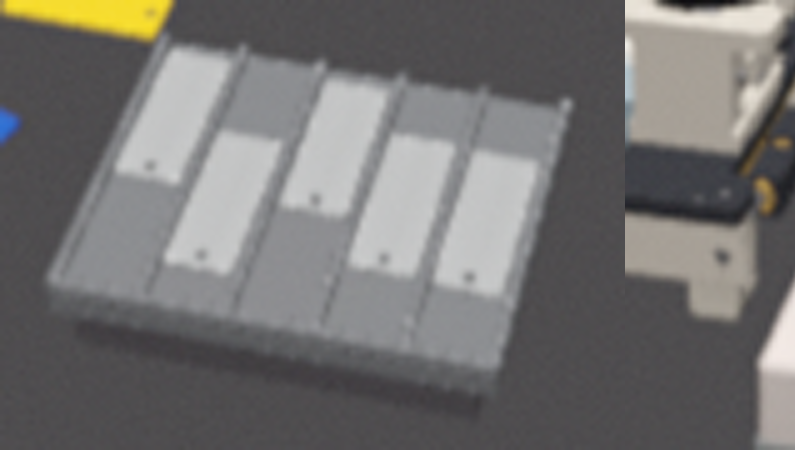

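The side view shows the front corners of the tray at crop (163,42) and (568,103), and the back top corners at (50,278) and (495,368). The fingertip is within about 2 px of the TCP prediction.

```bash
python3 - <<'E'
from h import *
np.set_printoptions(precision=4,suppress=True)
d=snapshot("side")
w=world(d,np.array([(568,103),(163,42),(50,278),(495,368)])/5+[245,290],.048)[:,:2];print("side FL FR BR BL",w,w.mean(0))
s0=[tray(x,y) for x,y in((-.11,-.09),(.11,-.09),(.11,.09),(-.11,.09))];print("scene",np.array(s0))
f=cv2.imread("pics/side0.png");cv2.imwrite("pics/s3.png",cv2.resize(f[170:290,290:380],None,fx=5,fy=5,interpolation=cv2.INTER_CUBIC))
E
```

```text
side FL FR BR BL [[0.4116 0.1623]
 [0.6272 0.1493]
 [0.6433 0.3178]
 [0.4271 0.3395]] [0.5273 0.2422]
scene [[0.4139 0.1559]
 [0.6331 0.1364]
 [0.6491 0.3157]
 [0.4299 0.3352]]
```

View pics/s3.png

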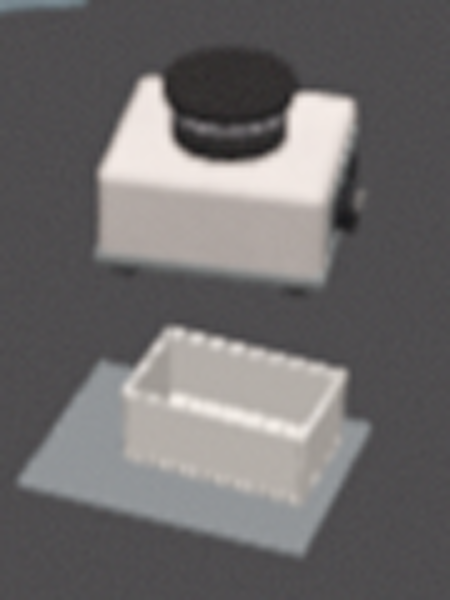

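```bash
sed -i 's/^TC=.*/TC=np.array([.526,.239]);TY=-5.0/' h.py; python3 -c "
from h import *
go((*tray(.086,-.0152),.35,-5),(*tray(.086,-.0152),.10,-5))"
```

```text
(np.float64(0.6103479767461257), np.float64(0.21636244671270685), 0.35, -5) -> [  3.73 -12.53  -0.32] [-0.  -0.  -0.8]
(np.float64(0.6103479767461257), np.float64(0.21636244671270685), 0.1, -5) -> [  3.73 -12.52  24.68] [-0.  -0.  -0.8]
```

Request:
play_rows(
  commands=[
    [[1,-3,0,0,0,-0.8,0],[2,-6,0,0,0,-0.8,0],[3,-9,0,0,0,-0.8,0],[3.7,-12.5,2,0,0,-0.8,0],[3.7,-12.5,5,0,0,-0.8,0],[3.7,-12.5,8,0,0,-0.8,0],[3.7,-12.5,11,0,0,-0.8,0],[3.7,-12.5,14,0,0,-0.8,0],[3.7,-12.5,17,0,0,-0.8,0],[3.7,-12.5,20,0,0,-0.8,0],[3.7,-12.5,22.5,0,0,-0.8,0],[3.7,-12.5,24.7,0,0,-0.8,0],[3.7,-12.5,24.7,0,0,-0.8,0],[3.7,-12.5,24.7,0,0,-0.8,0]],
  ],
)

```text
clock: 4.43
tool_pos: [0.6095, 0.2163, 0.0988]
orientation: [179.9, 0.1, -4.9]
force: [0.6, 0.9, 1.3]
opening: 0.0002
gripper_force: 0.0
```

```bash
python3 - <<'E'
from h import *
s=snapshot("wrist");f=s["frame"][:,:,::-1].copy();st()
P=[[*tray(.086+a,b),.048] for a,b in((-.019,-.09),(.019,-.09),(.024,-.09),(-.019,.09))]+[[*tray(.086,-.0152),.045]]
q=pix(s,P);print(q,"tcp",pix(s,[get_obs()["tool_pos"]]))
for p in q: cv2.drawMarker(f,tuple(int(v) for v in p),(0,0,255),0,10)
cv2.imwrite("pics/w2.png",f)
E
```

```text
{'clock': np.float64(4.4833), 'tool_pos': array([0.6105, 0.2169, 0.1004]), 'orientation': array([ 1.799895e+02, -3.730000e-02, -4.898300e+00]), 'force': array([0.0375, 0.1664, 0.3155]), 'opening': np.float64(0.0003), 'gripper_force': np.float64(0.0), 'joint_pos': array([ 3.68046e+01,  2.37624e+01, -1.20142e+01,  4.03000e-02,
       -5.42026e+01,  4.82735e+01])}
[[441.11396774 286.69990287]
 [447.16914912 223.85711893]
 [447.97772659 215.14909594]
 [135.73181522 286.27639303]
 [313.92028476 254.42285933]] tcp [[312.66247043 293.66996616]]
```

View pics/w2.png

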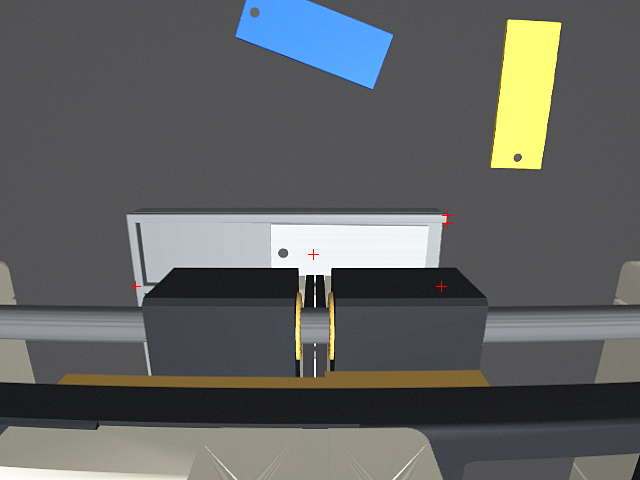

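The wrist close-up shows the tray's front rib corner at (441,213) against a predicted (448,215). So the tray centre is about (0.527, 0.242), in agreement with the side camera, and I'm updating it.

```bash
sed -i 's/^TC=.*/TC=np.array([.5268,.2422]);TY=-5.0/' h.py; python3 -c "
from h import *
go((*tray(.086,-.0172),.047,-5),(*tray(.086,-.0172),.045,-5),(*tray(.086,-.063),.045,-5))"
```

```text
(np.float64(0.6109736652606305), np.float64(0.21757005731652337), 0.047, -5) -> [ 0.04 -0.07  5.34] [ 0.  -0.   0.1]
(np.float64(0.6109736652606305), np.float64(0.21757005731652337), 0.045, -5) -> [ 0.04 -0.07  5.54] [ 0.  -0.   0.1]
(np.float64(0.6069819322427876), np.float64(0.1719443401439214), 0.045, -5) -> [0.03 4.51 5.54] [ 0.  -0.   0.1]
```

Request:
play_rows(
  commands=[
    [[0,-0.1,2,0,0,0,0],[0,-0.1,4,0,0,0,0],[0,-0.1,5,0,0,0,0],[0,-0.1,5.4,0,0,0,0],[0,-0.1,5.5,0,0,0,0],[0,-0.1,5.6,0,0,0,0],[0,-0.1,5.6,0,0,0,0]],
  ],
)

```text
clock: 5.07
tool_pos: [0.6108, 0.2185, 0.0454]
orientation: [-179.9, -0.1, -4.9]
force: [0.4, 0.0, 3.6]
opening: 0.0001
gripper_force: 2.0
```

Request:
play_rows(
  commands=[
    [[0,0,0.1,0,0,0,0],[0,0,0.15,0,0,0,0],[0,0,0.15,0,0,0,0]],
  ],
)

```text
clock: 5.32
tool_pos: [0.6109, 0.2185, 0.0453]
orientation: [-179.9, -0.2, -4.8]
force: [-5.1, -1.8, 14.2]
opening: 0.0005
gripper_force: 7.5
```

Request:
play_rows(
  commands=[
    [[0,0.3,0,0,0,0,0],[0,0.7,0,0,0,0,0],[0,1.2,0,0,0,0,0],[0,1.7,0,0,0,0,0],[0,2.2,0,0,0,0,0],[0,2.7,0,0,0,0,0],[0,3.2,0,0,0,0,0],[0,3.7,0,0,0,0,0],[0,4.1,0,0,0,0,0],[0,4.4,0,0,0,0,0],[0,4.6,0,0,0,0,0],[0,4.6,0,0,0,0,0],[0,4.6,0,0,0,0,0]],
  ],
)

```text
clock: 6.4
tool_pos: [0.6085, 0.1738, 0.0453]
orientation: [-179.8, -0.3, -4.8]
force: [-0.7, 2.1, 10.3]
opening: 0.0004
gripper_force: 5.1
```

Request:
play_rows(
  commands=[
    [[0,0,-2,0,0,0,0],[0,0,-5,0,0,0,0],[0,0,-8,0,0,0,0],[0,0,-8,0,0,0,0]],
  ],
)

```text
clock: 6.73
tool_pos: [0.6098, 0.1738, 0.1296]
orientation: [-179.7, -0.6, -4.8]
force: [0.9, 0.4, 1.6]
opening: 0.0006
gripper_force: 0.0
```

```bash
python3 - <<'E'
from h import *
st();s=snapshot("side");f=s["frame"][:,:,::-1];cv2.imwrite("pics/s4.png",cv2.resize(f[270:380,235:375],None,fx=5,fy=5,interpolation=cv2.INTER_CUBIC))
w=snapshot("wrist");cv2.imwrite("pics/w4.png",w["frame"][:,:,::-1])
go((*tray(0,-.014),.125,-5),(*tray(0,-.014),.047,-5))
E
```

```text
{'clock': np.float64(6.7333), 'tool_pos': array([0.6098, 0.1738, 0.1296]), 'orientation': array([-179.7066,   -0.5567,   -4.8137]), 'force': array([0.9025, 0.4034, 1.5626]), 'opening': np.float64(0.0006), 'gripper_force': np.float64(0.0), 'joint_pos': array([ 33.5917,  20.6574, -12.6304,   0.1397, -56.0937,  51.5187])}
(np.float64(0.5255798196015329), np.float64(0.22825327422671557), 0.125, -5) -> [-8.6  -4.81 -0.05] [-0.2 -0.2  0.1]
(np.float64(0.5255798196015329), np.float64(0.22825327422671557), 0.047, -5) -> [-8.63 -4.79  7.75] [-0.2 -0.2  0.1]
```

View pics/w4.png

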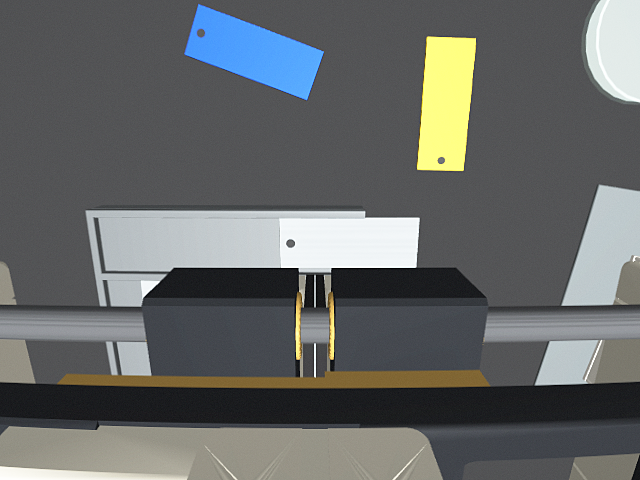

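Request:
play_rows(
  commands=[
    [[-3,-2,0,0,0,0,0],[-6,-3.5,0,0,0,0,0],[-8.6,-4.8,0,0,0,0,0],[-8.6,-4.8,2,0,0,0,0],[-8.6,-4.8,4,0,0,0,0],[-8.6,-4.8,4,0,0,0,0],[-8.6,-4.8,4,0,0,0,0]],
  ],
)

```text
clock: 7.42
tool_pos: [0.5235, 0.2267, 0.081]
orientation: [179.9, 0.1, -4.9]
force: [0.1, -0.5, 0.5]
opening: 0.0002
gripper_force: 0.0
```

```bash
python3 - <<'E'
from h import *
st();go((*tray(0,-.014),.0455,-5))
E
```

```text
{'clock': np.float64(7.4167), 'tool_pos': array([0.5235, 0.2267, 0.081 ]), 'orientation': array([ 1.798605e+02,  1.275000e-01, -4.878300e+00]), 'force': array([ 0.1335, -0.4575,  0.518 ]), 'opening': np.float64(0.0002), 'gripper_force': np.float64(0.0), 'joint_pos': array([ 4.30625e+01,  1.87425e+01, -2.31310e+01, -1.60000e-03,
       -4.83156e+01,  4.20605e+01])}
(np.float64(0.5255798196015329), np.float64(0.22825327422671557), 0.0455, -5) -> [ 0.2  -0.18  3.55] [0.1 0.1 0.1]
```

Request:
play_rows(
  commands=[
    [[0.2,-0.2,2,0,0,0,0],[0.2,-0.2,3.3,0,0,0,0],[0.2,-0.2,3.5,0,0,0,0],[0.2,-0.2,3.6,0,0,0,0],[0.2,-0.2,3.7,0,0,0,0],[0.2,-0.2,3.75,0,0,0,0],[0.2,-0.2,3.75,0,0,0,0]],
  ],
)

```text
clock: 8.0
tool_pos: [0.527, 0.2295, 0.0455]
orientation: [-179.9, -0.1, -4.9]
force: [-1.1, 0.3, -0.7]
opening: 0.0004
gripper_force: 0.0
```

Request:
play_rows(
  commands=[
    [[0,0,0.1,0,0,0,0],[0,0,0.15,0,0,0,0],[0,0,0.15,0,0,0,0]],
  ],
)

```text
clock: 8.25
tool_pos: [0.527, 0.2295, 0.0453]
orientation: [-180.0, -0.1, -4.8]
force: [-4.6, -1.7, 15.2]
opening: 0.0006
gripper_force: 7.2
```

Request:
play_rows(
  commands=[
    [[0,0.3,0,0,0,0,0],[0,0.7,0,0,0,0,0],[0,1.2,0,0,0,0,0],[0,1.7,0,0,0,0,0],[0,2.2,0,0,0,0,0],[0,2.7,0,0,0,0,0],[0,3.2,0,0,0,0,0],[0,3.7,0,0,0,0,0],[0,4.2,0,0,0,0,0],[0,4.6,0,0,0,0,0],[0,4.9,0,0,0,0,0],[0,5.0,0,0,0,0,0],[0,5.0,0,0,0,0,0]],
  ],
)

```text
clock: 9.33
tool_pos: [0.5244, 0.1807, 0.0453]
orientation: [-179.8, -0.3, -4.8]
force: [0.7, 2.1, 8.1]
opening: 0.0005
gripper_force: 4.1
```

Request:
play_rows(
  commands=[
    [[0,0,-2,0,0,0,0],[0,0,-5,0,0,0,0],[0,0,-8,0,0,0,0],[0,0,-8,0,0,0,0],[0,0,-8,0,0,0,0]],
  ],
)

```text
clock: 9.75
tool_pos: [0.5234, 0.1803, 0.1256]
orientation: [-179.8, -0.2, -4.9]
force: [-0.3, -0.4, -0.2]
opening: 0.0005
gripper_force: 0.0
```

```bash
python3 - <<'E'
from h import *
st();s=snapshot("wrist");cv2.imwrite("pics/w5.png",s["frame"][:,:,::-1])
go((*tray(-.086,.0175),.08,-5),(*tray(-.086,.0175),.0455,-5))
E
```

```text
{'clock': np.float64(9.75), 'tool_pos': array([0.5234, 0.1803, 0.1256]), 'orientation': array([-179.8002,   -0.2212,   -4.8783]), 'force': array([-0.2773, -0.4024, -0.203 ]), 'opening': np.float64(0.0005), 'gripper_force': np.float64(0.0), 'joint_pos': array([ 3.92836e+01,  1.41207e+01, -2.28189e+01,  1.35000e-02,
       -5.27625e+01,  4.58303e+01])}
(np.float64(0.44265248146219394), np.float64(0.26712880109290416), 0.08, -5) -> [-8.71 -8.02  4.41] [-0.1 -0.1  0.1]
(np.float64(0.44265248146219394), np.float64(0.26712880109290416), 0.0455, -5) -> [-8.72 -8.02  7.86] [-0.1 -0.1  0.1]
```

Request:
play_rows(
  commands=[
    [[-3,-3,0,0,0,0,0],[-6,-5.5,0,0,0,0,0],[-8.7,-8,0,0,0,0,0],[-8.7,-8,3,0,0,0,0],[-8.7,-8,6,0,0,0,0],[-8.7,-8,7.3,0,0,0,0],[-8.7,-8,7.3,0,0,0,0],[-8.7,-8,7.3,0,0,0,0]],
  ],
)

```text
clock: 10.47
tool_pos: [0.4416, 0.2658, 0.0488]
orientation: [179.8, 0.1, -4.9]
force: [1.0, -0.9, 0.5]
opening: 0.0006
gripper_force: 0.0
```

```bash
python3 - <<'E'
from h import *
st();go((*tray(-.086,.0175),.0455,-5))
E
```

```text
{'clock': np.float64(10.4667), 'tool_pos': array([0.4416, 0.2658, 0.0488]), 'orientation': array([ 1.798449e+02,  9.970000e-02, -4.873300e+00]), 'force': array([ 1.0387, -0.8707,  0.4901]), 'opening': np.float64(0.0006), 'gripper_force': np.float64(0.0), 'joint_pos': array([ 5.28847e+01,  1.67545e+01, -3.19029e+01, -2.40000e-03,
       -4.15270e+01,  3.22439e+01])}
(np.float64(0.44265248146219394), np.float64(0.26712880109290416), 0.0455, -5) -> [ 0.09 -0.14  0.33] [0.2 0.1 0.1]
```

Request:
play_rows(
  commands=[
    [[0.1,-0.1,0.2,0,0,0,0],[0.1,-0.1,0.3,0,0,0,0],[0.1,-0.1,0.4,0,0,0,0],[0.1,-0.1,0.5,0,0,0,0],[0.1,-0.1,0.5,0,0,0,0],[0.1,-0.1,0.5,0,0,0,0]],
  ],
)

```text
clock: 10.97
tool_pos: [0.4436, 0.2674, 0.0454]
orientation: [-180.0, -0.0, -4.9]
force: [0.8, -0.6, 1.6]
opening: 0.0007
gripper_force: 0.6
```

Request:
play_rows(
  commands=[
    [[0,0,0.1,0,0,0,0],[0,0,0.18,0,0,0,0],[0,0,0.18,0,0,0,0],[0,0.3,0.18,0,0,0,0],[0,0.7,0.18,0,0,0,0],[0,1.2,0.18,0,0,0,0],[0,1.8,0.18,0,0,0,0],[0,2.4,0.18,0,0,0,0],[0,3.0,0.18,0,0,0,0],[0,3.6,0.18,0,0,0,0],[0,4.2,0.18,0,0,0,0],[0,4.8,0.18,0,0,0,0],[0,5.4,0.18,0,0,0,0],[0,6.0,0.18,0,0,0,0],[0,6.6,0.18,0,0,0,0],[0,7.2,0.18,0,0,0,0],[0,7.7,0.18,0,0,0,0],[0,8.0,0.18,0,0,0,0],[0,8.1,0.18,0,0,0,0],[0,8.1,0.18,0,0,0,0]],
  ],
)

```text
clock: 12.63
tool_pos: [0.4385, 0.1891, 0.0453]
orientation: [-179.7, -0.2, -4.8]
force: [-4.4, 4.7, 13.5]
opening: 0.0006
gripper_force: 6.8
```

Request:
play_rows(
  commands=[
    [[0,0,-2,0,0,0,0],[0,0,-5,0,0,0,0],[0,0,-8,0,0,0,0],[0,0,-11,0,0,0,0],[0,0,-14,0,0,0,0.3],[0,0,-17,0,0,0,0.5],[0,0,-17,0,0,0,0.68],[0,0,-17,0,0,0,0.68]],
  ],
)

```text
clock: 13.3
tool_pos: [0.4372, 0.1874, 0.2151]
orientation: [-179.8, -0.2, -4.9]
force: [-0.0, -0.8, -0.9]
opening: 0.0219
gripper_force: 0.0
```

```bash
python3 - <<'E'
from h import *
st();s=snapshot("wrist");a=s["frame"][:,:,::-1];d=snapshot("side")["frame"][:,:,::-1]
b=cv2.resize(d[275:380,235:375],None,fx=4,fy=4,interpolation=cv2.INTER_CUBIC)
cv2.imwrite("pics/w6.png",b)
go((*tray(.086,-.115),.15,-95),(*tray(.086,-.115),.034,-95))
E
```

```text
{'clock': np.float64(13.3), 'tool_pos': array([0.4372, 0.1874, 0.2151]), 'orientation': array([-1.79796e+02, -1.59200e-01, -4.88710e+00]), 'force': array([-0.0256, -0.7626, -0.9476]), 'opening': np.float64(0.0219), 'gripper_force': np.float64(0.0), 'joint_pos': array([ 4.69826e+01,  1.78660e+00, -2.47238e+01, -8.00000e-04,
       -6.32308e+01,  3.81310e+01])}
(np.float64(0.6024498336199094), np.float64(0.12014221584315064), 0.15, -95) -> [17.15  5.18  6.26] [ 0.   0.  90.1]
(np.float64(0.6024498336199094), np.float64(0.12014221584315064), 0.034, -95) -> [17.16  5.18 17.86] [ 0.   0.  90.1]
```

View pics/w6.png

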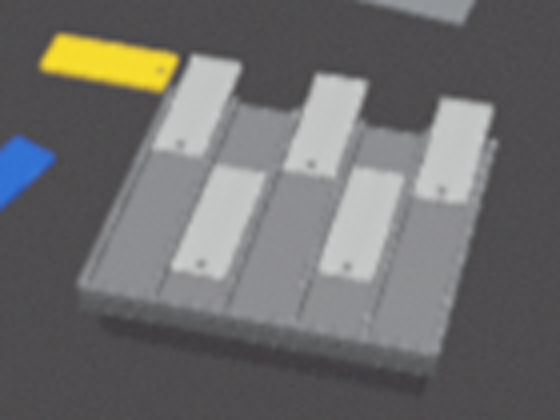

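The side crop shows coupons 5, 3 and 1 overhanging the front by about 38 mm, at (213,62), (340,80) and (466,103). Coupons 2 and 4 are still inside. Next I'll grasp coupon 5.

Request:
play_rows(
  commands=[
    [[1,0.5,0,0,0,6,0.68],[3,1,0,0,0,13,0.68],[5,2,0,0,0,20,0.68],[7,3,0,0,0,27,0.68],[9,4,0,0,0,34,0.68],[11,4.5,0,0,0,41,0.68],[13,5,0,0,0,48,0.68],[15,5.2,0,0,0,55,0.68],[17,5.2,1,0,0,62,0.68],[17.1,5.2,3,0,0,69,0.68],[17.1,5.2,5,0,0,76,0.68],[17.1,5.2,7,0,0,83,0.68],[17.1,5.2,9,0,0,90,0.68],[17.1,5.2,11,0,0,90,0.68],[17.1,5.2,11,0,0,90,0.68],[17.1,5.2,11,0,0,90,0.68]],
  ],
)

```text
clock: 14.73
tool_pos: [0.6013, 0.1196, 0.1012]
orientation: [179.8, -0.2, -94.8]
force: [-0.2, -0.1, 1.1]
opening: 0.0597
gripper_force: 0.0
```

```bash
python3 - <<'E'
from h import *
st();s=snapshot("wrist");cv2.imwrite("pics/w7.png",s["frame"][:,:,::-1])
go((*tray(.086,-.115),.08,-95),(*tray(.086,-.115),.034,-95))
P=[[*tray(x,y),.045] for x,y in((.069,-.127),(.103,-.127),(.069,-.09),(.103,-.09))];print(pix(s,P),pix(s,[get_obs()["tool_pos"]]))
E
```

```text
{'clock': np.float64(14.7333), 'tool_pos': array([0.6013, 0.1196, 0.1012]), 'orientation': array([ 1.797756e+02, -1.529000e-01, -9.483110e+01]), 'force': array([-0.1535, -0.1037,  1.0688]), 'opening': np.float64(0.0597), 'gripper_force': np.float64(0.0), 'joint_pos': array([ 2.94834e+01,  2.09891e+01, -1.63531e+01, -2.00000e-04,
       -5.29294e+01, -3.43146e+01])}
(np.float64(0.6024498336199094), np.float64(0.12014221584315064), 0.08, -95) -> [-0.01 -0.01  2.28] [ 0.1 -0.1  0.2]
(np.float64(0.6024498336199094), np.float64(0.12014221584315064), 0.034, -95) -> [-0.02 -0.02  6.88] [ 0.1 -0.1  0.2]
[[340.89259238 237.17866399]
 [282.01265532 237.10144492]
 [339.60179808 296.33165551]
 [283.22919831 296.29863159]] [[311.33780608 297.80188408]]
```

View pics/w7.png

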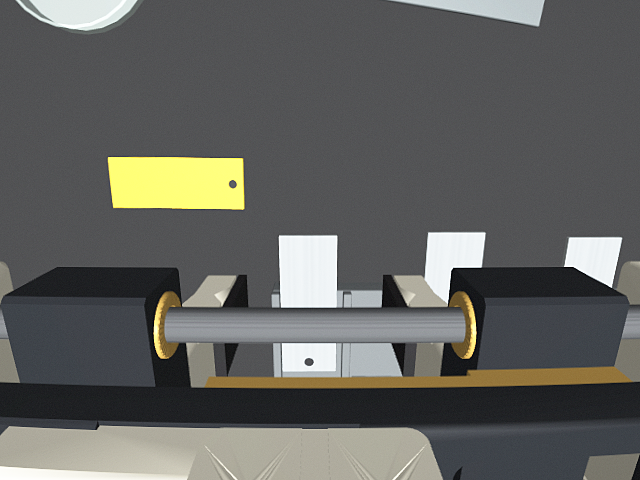

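The wrist view shows coupon 5 centred between the fingers (279–337, front at row 236), within 2 mm of the prediction. Descending and gripping.

Request:
play_rows(
  commands=[
    [[0,-0.1,2.5,0,0,0,0.68],[0,-0.1,5,0,0,0,0.68],[0,-0.1,6.3,0,0,0,0.68],[0,-0.1,6.8,0,0,0,0.68],[0,-0.1,6.8,0,0,0,0.68],[0,-0.1,6.8,0,0,0,0.3],[0,-0.1,6.8,0,0,0,0.2],[0,-0.1,6.8,0,0,0,0.2],[0,-0.1,6.8,0,0,0,0.2],[0,-0.1,6.8,0,0,0,0.2],[0,-0.1,6.8,0,0,0,0.2],[0,-0.1,6.8,0,0,0,0.2]],
  ],
)

```text
clock: 15.78
tool_pos: [0.6039, 0.1204, 0.0358]
orientation: [-180.0, 0.0, -94.9]
force: [0.1, 1.0, 2.5]
opening: 0.0332
gripper_force: 30.0
```

Request:
play_rows(
  commands=[
    [[0,0,-0.5,0,0,0,0.2],[0,0,-1,0,0,0,0.2],[0.5,0,-2,0,0,0,0.2],[2,0,-4,0,0,0,0.2],[4,0,-7,0,0,0,0.2],[5,0,-10,0,0,0,0.2],[5,0,-13,0,0,0,0.2],[5,0,-16,0,0,0,0.2],[5,0,-19,0,0,0,0.2],[5,0,-22,0,0,0,0.2],[5,0,-22,0,0,0,0.2],[5,0,-22,0,0,0,0.2]],
  ],
)

```text
clock: 16.78
tool_pos: [0.5999, 0.0703, 0.2583]
orientation: [-179.8, 0.1, -94.9]
force: [0.3, -0.0, -2.0]
opening: 0.0328
gripper_force: 30.0
```

```bash
python3 - <<'E'
from h import *
st();go((.44,-.07,.26,-13))
E
```

```text
{'clock': np.float64(16.7833), 'tool_pos': array([0.5999, 0.0703, 0.2583]), 'orientation': array([-1.797547e+02,  1.309000e-01, -9.489690e+01]), 'force': array([ 0.2632, -0.0052, -2.047 ]), 'opening': np.float64(0.0328), 'gripper_force': np.float64(29.977), 'joint_pos': array([ 2.52074e+01,  1.26747e+01, -6.12580e+00,  1.04000e-02,
       -7.09215e+01, -3.01080e+01])}
(0.44, -0.07, 0.26, -13) -> [15.35 14.73 -0.27] [ -0.3  -0.1 -81.9]
```

Request:
play_rows(
  commands=[
    [[1,1,0,0,0,-6,0.2],[2,2,0,0,0,-12,0.2],[4,4,0,0,0,-18,0.2],[5,5,0,0,0,-24,0.2],[6,6,0,0,0,-30,0.2],[8,8,0,0,0,-36,0.2],[9,9,0,0,0,-42,0.2],[10,10,0,0,0,-48,0.2],[12,12,0,0,0,-54,0.2],[13,13,0,0,0,-60,0.2],[14,14,0,0,0,-66,0.2],[15,14.7,0,0,0,-72,0.2],[15.3,14.7,0,0,0,-78,0.2],[15.3,14.7,0,0,0,-82,0.2],[15.3,14.7,0,0,0,-82,0.2],[15.3,14.7,0,0,0,-82,0.2],[15.3,14.7,0,0,0,-82,0.2]],
  ],
)

```text
clock: 18.2
tool_pos: [0.4394, -0.0695, 0.2549]
orientation: [180.0, 0.0, -13.0]
force: [0.7, 0.1, -0.6]
opening: 0.033
gripper_force: 30.0
```

```bash
python3 - <<'E'
from h import *
import pickle
st();w=snapshot("wrist");d=snapshot("side");e=snapshot("scene")
pickle.dump((w,d,e),open("tub1.pkl","wb"))
a=w["frame"][:,:,::-1]
print(pix(w,[[.505,-.09,.0],[.53,-.085,0]]),pix(d,[[.505,-.09,0]]),pix(e,[[.505,-.09,0]]))
b=cv2.resize(a[20:300,160:480],None,fx=1.5,fy=1.5)
c=cv2.resize(d["frame"][230:280,290:370,::-1],None,fx=4,fy=4,interpolation=cv2.INTER_CUBIC)
g=cv2.resize(e["frame"][240:310,265:345,::-1],None,fx=4,fy=4,interpolation=cv2.INTER_CUBIC)[:220]
cv2.imwrite("pics/t1.png",np.hstack([b,np.vstack([c,g])[:420]]))
E
```

```text
{'clock': np.float64(18.2), 'tool_pos': array([ 0.4394, -0.0695,  0.2549]), 'orientation': array([ 1.799848e+02,  4.780000e-02, -1.302950e+01]), 'force': array([ 0.7386,  0.1426, -0.5619]), 'opening': np.float64(0.033), 'gripper_force': np.float64(29.977), 'joint_pos': array([ 1.65408e+01, -2.93890e+00, -2.40094e+01, -1.11000e-02,
       -6.89786e+01,  6.04338e+01])}
[[319.16724394 132.26035238]
 [308.98251099 109.01606617]] [[335.75314885 260.82882381]] [[302.69912495 276.35125116]]
```

View pics/t1.png

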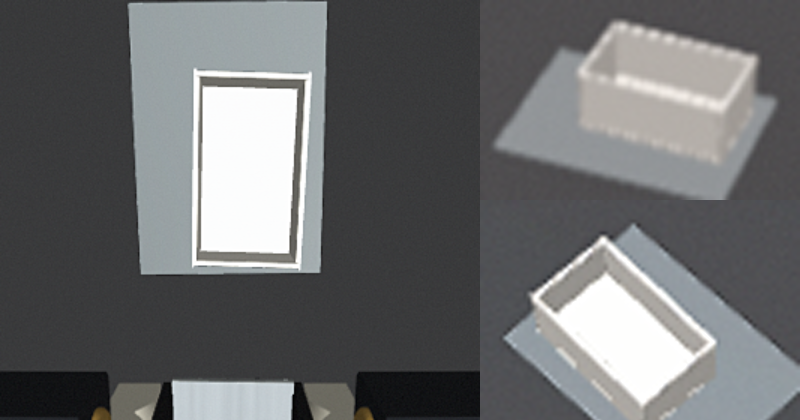

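The wrist view shows the tub rim at crop (194,70), (311,73), (300,268) and (193,265), and the mat at (129,3), (327,1), (320,272) and (141,274).

```bash
cat >> h.py <<'E'
def quad(n,s,p,z):
    w=world(s,p,z)[:,:2];print(n,"c",np.round(w.mean(0),4),"sides",np.round(np.linalg.norm(np.roll(w,-1,0)-w,axis=1),4),"yaw",[round(float(np.degrees(np.arctan2(*(b-a)[::-1]))),1) for a,b in zip(w,np.roll(w,-1,0))]);return w
E
python3 - <<'E'
from h import *
import pickle
w,d,e=pickle.load(open("tub1.pkl","rb"))
C=lambda p:np.array(p)/1.5+[160,20]
quad("rim",w,C([(194,70),(311,73),(300,268),(193,265)]),.053)
quad("floor",w,C([(203,86),(299,87),(294,255),(202,252)]),.006)
quad("mat",w,C([(129,3),(327,1),(320,272),(141,274)]),.003)
D=lambda p:np.array(p)/4+[290,230]
quad("rim side",d,np.array([(170,328),(347,372),(300,435),(125,393)])/5+[290,170],.053)
quad("mat side",d,np.array([(18,485),(303,556),(372,428),(105,360)])/5+[290,170],.003)
quad("mixer side",d,np.array([(98,178),(330,200),(357,100),(150,75)])/5+[290,170],.08)
h=world(d,np.array([(230,82),(163,85),(298,85)])/5+[290,170],.12);print("head side",h)
h=world(d,[[0,0]],.12)
E
```

```text
rim c [ 0.5016 -0.0952] sides [0.0683 0.1153 0.0674 0.115 ] yaw [-104.3, 165.4, 75.3, -14.2]
floor c [ 0.5007 -0.0965] sides [0.0636 0.1122 0.0652 0.1107] yaw [-103.5, 166.7, 75.1, -14.1]
mat c [ 0.5225 -0.0873] sides [0.1286 0.1786 0.1289 0.1789] yaw [-102.5, 167.5, 77.6, -12.6]
rim side c [ 0.5024 -0.0935] sides [0.1148 0.0677 0.1094 0.0704] yaw [165.7, 72.2, -12.8, -103.3]
mat side c [ 0.5226 -0.083 ] sides [0.1789 0.1277 0.1788 0.1337] yaw [167.7, -102.7, -14.2, 77.3]
mixer side c [ 0.5348 -0.3221] sides [0.1502 0.1247 0.1433 0.1337] yaw [178.7, -92.2, -4.8, 84.8]
head side [[ 0.53784499 -0.32430173  0.12      ]
 [ 0.58029406 -0.31413335  0.12      ]
 [ 0.49375664 -0.32701542  0.12      ]]
```

```bash
python3 - <<'E'
from h import *
go((.5258,-.1017,.13,-14.4,30),(.5258,-.1017,.066,-14.4,30))
E
```

```text
(0.5258, -0.1017, 0.13, -14.4, 30) -> [ 9.13  1.21 12.5 ] [-0.4 30.   1.4]
(0.5258, -0.1017, 0.066, -14.4, 30) -> [ 9.13  1.21 18.9 ] [-0.4 30.   1.4]
```

Request:
play_rows(
  commands=[
    [[2,0.3,2,0,5,0,0.2],[4,0.6,4,0,10,0,0.2],[6,0.9,6,0,15,0.5,0.2],[8,1.1,8,0,20,1,0.2],[9.1,1.2,10,0,25,1.4,0.2],[9.1,1.2,12.5,0,30,1.4,0.2],[9.1,1.2,12.5,0,30,1.4,0.2],[9.1,1.2,14.5,0,30,1.4,0.2],[9.1,1.2,16.5,0,30,1.4,0.2],[9.1,1.2,18,0,30,1.4,0.2],[9.1,1.2,18.9,0,30,1.4,0.2],[9.1,1.2,18.9,0,30,1.4,0.2],[9.1,1.2,18.9,0,30,1.4,0.2]],
  ],
)

```text
clock: 19.43
tool_pos: [0.5512, -0.1183, 0.1386]
orientation: [-178.6, -26.1, -14.4]
force: [-0.0, -0.3, -1.0]
opening: 0.0328
gripper_force: 30.0
```

```bash
python3 - <<'E'
from h import *
st();go((.5258,-.1017,.066,-14.4,30))
e=snapshot("scene")["frame"];d=snapshot("side")["frame"]
import pickle
w,d0,e0=pickle.load(open("tub1.pkl","rb"))
cv2.imwrite("pics/t2.png",np.hstack([cv2.resize(d[210:290,280:380,::-1],None,fx=4,fy=4),cv2.resize(e[230:310,260:360,::-1],None,fx=4,fy=4)]))
E
```

```text
{'clock': np.float64(19.4333), 'tool_pos': array([ 0.5512, -0.1183,  0.1386]), 'orientation': array([-178.6135,  -26.0593,  -14.3664]), 'force': array([-0.0309, -0.2578, -0.9923]), 'opening': np.float64(0.0328), 'gripper_force': np.float64(29.977), 'joint_pos': array([  4.51  ,   1.2792, -58.233 ,  52.6993,  -8.6173,  20.5936])}
(0.5258, -0.1017, 0.066, -14.4, 30) -> [-5.77 -0.85  5.29] [-1.4  3.9 -0. ]
```

The tilt ran into the joint-3 limit. I'll back off, untilt, and approach with the opposite yaw (166°) so the tip leans toward the base.

Request:
play_rows(
  commands=[
    [[-1,0,-2,0,-3,0,0.2],[-2,0,-4,0,-7,0,0.2],[-3,0,-6,0,-12,0,0.2],[-4,0,-8,0,-17,0,0.2],[-5,0,-10,0,-22,0,0.2],[-5,0,-12,0,-26,0,0.2],[-5,0,-12,0,-26,0,0.2],[-5,0,-12,0,-26,0,0.2],[-5,0,-12,0,-26,0,0.2]],
  ],
)

```text
clock: 20.28
tool_pos: [0.4567, -0.0965, 0.2248]
orientation: [-178.7, -0.2, -13.8]
force: [0.1, -0.2, -1.3]
opening: 0.0331
gripper_force: 30.0
```

```bash
python3 - <<'E'
from h import *
st();go((.48,-.09,.25,-14.4),(.48,-.09,.25,-104))
E
```

```text
{'clock': np.float64(20.2833), 'tool_pos': array([ 0.4567, -0.0965,  0.2248]), 'orientation': array([-178.6912,   -0.2094,  -13.7861]), 'force': array([ 0.0951, -0.1863, -1.2912]), 'opening': np.float64(0.0331), 'gripper_force': np.float64(29.9767), 'joint_pos': array([ 11.3583,   0.4222, -24.3114,  -1.2138, -64.5257,  65.373 ])}
(0.48, -0.09, 0.25, -14.4) -> [ 2.12 -1.24 -2.49] [-1.3 -0.2  0.6]
(0.48, -0.09, 0.25, -104) -> [ 2.12 -1.24 -2.49] [-1.2  0.9 90.2]
```

Request:
play_rows(
  commands=[
    [[0,0,-1,-0.5,0,7,0.2],[1,-0.5,-2,-1,0,14,0.2],[2,-1.2,-2.5,-1.3,0,21,0.2],[2,-1.2,-2.5,-1.3,0,28,0.2],[2,-1.2,-2.5,-1.3,0,35,0.2],[2,-1.2,-2.5,-1.3,0,42,0.2],[2,-1.2,-2.5,-1.3,0,49,0.2],[2,-1.2,-2.5,-1.3,0,56,0.2],[2,-1.2,-2.5,-1.3,0,63,0.2],[2,-1.2,-2.5,-1.3,0,70,0.2],[2,-1.2,-2.5,-1.3,0,77,0.2],[2,-1.2,-2.5,-1.3,0,84,0.2],[2,-1.2,-2.5,-1.3,0,90,0.2],[2,-1.2,-2.5,-1.3,0,90,0.2]],
  ],
)

```text
clock: 21.45
tool_pos: [0.4769, -0.0905, 0.2491]
orientation: [179.3, 0.4, -104.0]
force: [-0.6, -0.4, -0.5]
opening: 0.033
gripper_force: 30.0
```

Request:
play_rows(
  commands=[
    [[0,0,0,0,0,7,0.2],[0,0,0,0,0,14,0.2],[0,0,0,0,0,21,0.2],[0,0,0,0,0,28,0.2],[0,0,0,0,0,35,0.2],[0,0,0,0,0,42,0.2],[0,0,0,0,0,49,0.2],[0,0,0,0,0,56,0.2],[0,0,0,0,0,63,0.2],[0,0,0,0,0,70,0.2],[0,0,0,0,0,77,0.2],[0,0,0,0,0,84,0.2],[0,0,0,0,0,90,0.2],[0,0,0,0,0,90,0.2],[0,0,0,0,0,90,0.2]],
  ],
)

```text
clock: 22.7
tool_pos: [0.4775, -0.0904, 0.2498]
orientation: [179.6, -0.7, 166.6]
force: [0.1, 0.2, -1.1]
opening: 0.0329
gripper_force: 30.0
```

```bash
python3 - <<'E'
from h import *
st();go((.4774,-.0893,.16,165.6,30),(.4774,-.0893,.066,165.6,30))
E
```

```text
{'clock': np.float64(22.7), 'tool_pos': array([ 0.4775, -0.0904,  0.2498]), 'orientation': array([179.5721,  -0.6927, 166.6026]), 'force': array([ 0.0501,  0.2295, -1.114 ]), 'opening': np.float64(0.0329), 'gripper_force': np.float64(29.9777), 'joint_pos': array([  11.9498,    1.9979,  -19.5109,   -0.7322,  -68.9357, -115.0839])}
(0.4774, -0.0893, 0.16, 165.6, 30) -> [-0.07  0.03  8.98] [ 0.2 29.3  1.1]
(0.4774, -0.0893, 0.066, 165.6, 30) -> [-0.19 -0.04 18.38] [ 0.2 29.3  1.1]
```

Request:
play_rows(
  commands=[
    [[0,0,2,0,5,0.5,0.2],[0,0,4,0,10,1,0.2],[0,0,6,0,16,1,0.2],[0,0,8,0,23,1,0.2],[0,0,9,0,29.3,1,0.2],[0,0,10,0,29.3,1,0.2],[0,0,11,0,29.3,1,0.2],[0,0,12,0,29.3,1,0.2],[0,0,12,0,29.3,1,0.2],[0,0,12,0,29.3,1,0.2]],
  ],
)

```text
clock: 23.53
tool_pos: [0.4767, -0.0889, 0.1317]
orientation: [179.7, -29.8, 165.5]
force: [0.1, -0.1, -0.3]
opening: 0.0328
gripper_force: 30.0
```

```bash
python3 - <<'E'
from h import *
st();go((.4774,-.0893,.066,165.6,30))
E
```

```text
{'clock': np.float64(23.5333), 'tool_pos': array([ 0.4767, -0.0889,  0.1317]), 'orientation': array([179.7186, -29.8199, 165.5489]), 'force': array([ 0.0833, -0.064 , -0.3222]), 'opening': np.float64(0.0328), 'gripper_force': np.float64(29.9772), 'joint_pos': array([   4.5216,   26.829 ,   -5.655 ,   -9.5979,  -85.9506, -105.9377])}
(0.4774, -0.0893, 0.066, 165.6, 30) -> [-3.33 -0.05  5.66] [ 0.3  0.2 -0. ]
```

Request:
play_rows(
  commands=[
    [[-1,0,1.7,0,0,0,0.2],[-2,0,3.4,0,0,0,0.2],[-2.8,0,4.7,0,0,0,0.2],[-3.3,0,5.5,0,0,0,0.2],[-3.3,0,5.5,0,0,0,0.2],[-3.3,0,5.5,0,0,0,0.2]],
  ],
)

```text
clock: 24.03
tool_pos: [0.4785, -0.0891, 0.0676]
orientation: [179.8, -29.9, 165.5]
force: [-0.3, 0.1, 0.2]
opening: 0.0331
gripper_force: 30.0
```

```bash
python3 - <<'E'
from h import *
st();d=snapshot("side")["frame"];e=snapshot("scene")["frame"]
cv2.imwrite("pics/t3.png",np.hstack([cv2.resize(d[200:290,290:380,::-1],None,fx=4,fy=4,interpolation=cv2.INTER_CUBIC),cv2.resize(e[230:320,255:345,::-1],None,fx=4,fy=4,interpolation=cv2.INTER_CUBIC)]))
E
```

```text
{'clock': np.float64(24.0333), 'tool_pos': array([ 0.4785, -0.0891,  0.0676]), 'orientation': array([179.7549, -29.8766, 165.4863]), 'force': array([-0.3171,  0.0965,  0.1537]), 'opening': np.float64(0.0331), 'gripper_force': np.float64(29.9772), 'joint_pos': array([   4.4786,   30.9921,   -8.3718,   -9.7376,  -79.23  , -104.7919])}
```

View pics/t3.png

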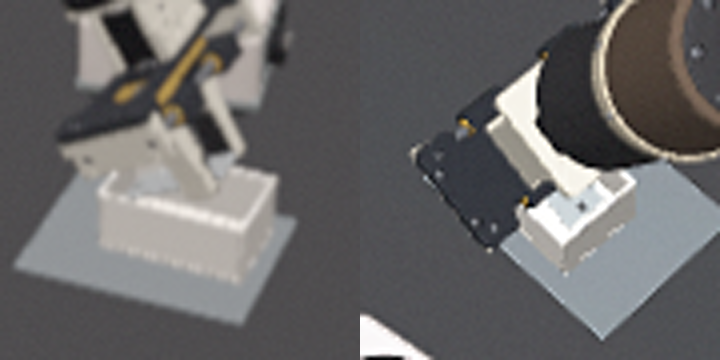

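The picture shows the gripper tilted over the tub with the coupon's far (hole) end inside it: side crop (150,185), scene crop (582,205). Releasing. That was my last picture, so the rest goes on measurements.

Request:
play_rows(
  commands=[
    [[0,0,0,0,0,0,0.5],[0,0,0,0,0,0,0.55],[0,0,0,0,0,0,0.55],[0,0,0,0,0,0,0.55],[0,0,-2,0,0,0,0.55],[0,0,-5,0,0,0,0.6],[0,0,-8,0,-5,0,0.68],[0,0,-11,0,-11,0,0.68],[0,0,-14,0,-18,0,0.68],[0,0,-16,0,-24,0,0.68],[0,0,-16,0,-30,0,0.68],[0,0,-16,0,-30,0,0.68],[0,0,-16,0,-30,0,0.68]],
  ],
)

```text
clock: 25.22
tool_pos: [0.5536, -0.1096, 0.2059]
orientation: [179.8, 0.1, 165.4]
force: [0.9, 0.8, -0.2]
opening: 0.0593
gripper_force: 0.0
```

```bash
python3 - <<'E'
from h import *
st();go((.53,-.03,.25,-130),(*tray(0,-.116),.25,-95),(*tray(0,-.116),.11,-95))
d=snapshot("side");e=snapshot("scene")
import pickle
w0,d0,e0=pickle.load(open("tub1.pkl","rb"))
# tub moved? compare tub patches with earlier
for n,a,b,r in(("side",d,d0,(235,275,310,362)),):
    x=cv2.absdiff(a["frame"],b["frame"])[r[0]:r[1],r[2]:r[3]].max(2);print(n,(x>40).sum(),x.size)
    ys,xs=np.where(x>40);print(xs.min()+r[2] if len(xs) else 0,xs.max()+r[2] if len(xs) else 0,ys.min()+r[0] if len(ys) else 0,ys.max()+r[0] if len(ys) else 0)
E
```

```text
{'clock': np.float64(25.2167), 'tool_pos': array([ 0.5536, -0.1096,  0.2059]), 'orientation': array([1.797724e+02, 6.750000e-02, 1.653607e+02]), 'force': array([ 0.9497,  0.7516, -0.1556]), 'opening': np.float64(0.0593), 'gripper_force': np.float64(0.0), 'joint_pos': array([   8.5398,   10.9753,  -15.2408,   -0.2038,  -63.6324, -113.0886])}
(0.53, -0.03, 0.25, -130) -> [ 4.29  7.12 -4.38] [  0.2   0.2 -64.6]
(np.float64(0.5166899338412717), np.float64(0.1266414150213575), 0.25, -95) -> [ 9.53 21.94 -4.33] [  0.1   0.2 -99.6]
(np.float64(0.5166899338412717), np.float64(0.1266414150213575), 0.11, -95) -> [ 9.55 21.89  9.67] [  0.1   0.2 -99.6]
side 0 2080
0 0 0 0
```

```bash
cat >> h.py <<'E'
def tubmap(s,c,yaw,z=.009,L=.07,W=.045,n=.005):
    """print top-down mean(RGB) map about c (rows: tub y + to -, cols: tub x - to +)"""
    xs=np.arange(-L,L+1e-6,n);ys=np.arange(W,-W-1e-6,-n)
    a=np.radians(yaw);g=np.array([[c[0]+np.cos(a)*x-np.sin(a)*y,c[1]+np.sin(a)*x+np.cos(a)*y,z] for y in ys for x in xs])
    q=pix(s,g).astype(np.float32).reshape(len(ys),len(xs),2)
    m=cv2.remap(s["frame"],q[...,0],q[...,1],cv2.INTER_LINEAR)
    print("cols x(mm)",xs[0]*1e3,"..",xs[-1]*1e3)
    for y,r in zip(ys,m): print(f"{y*1e3:5.0f}"," ".join(f"{int(v.mean()):3d}" for v in r))
E
python3 - <<'E'
from h import *
import pickle
s=snapshot("wrist");tubmap(s,(.5016,-.0955),-14.4)
w0=pickle.load(open("tub1.pkl","rb"))[0];print("before");tubmap(w0,(.5016,-.0955),-14.4)
E
```

```text
cols x(mm) -70.0 .. 70.00000000000011
   45 178 173 171 171 171 171 170 169 167 167 166 167 167 166 165 168 164 165 164 163 163 162 161 162 162 161 162 161 164
   40 185 182 255 255 249 249 242 231 231 239 252 240 239 218 204 211 222 230 234 204 208 181 194 208 212 206 198 152 157
   35 184 172 191 128 131 129 127 126 125 122 126 129 128 129 126 124 125 127 129 127 127 128 128 128 128 126 126 253 163
   30 177 173 190 107 254 254 254 255 255 255 255 255 255 255 254 254 255 255 255 255 255 255 255 255 255 164 139 253 162
   25 174 175 187 106 254 254 254 254 254 254 254 254 254 254 254 254 254 254 254 254 254 254 254 254 254 164 139 255 160
   20 157 175 185 108 254 254 254 254 254 254 254 254 254 254 254 254 254 254 254 254 254 254 254 254 254 163 139 255 162
   15 142 178 183 108 254 213 211 211 211 209 209 211 210 211 210 211 210 212 211 211 214 212 213 255 254 160 139 255 161
   10 123 178 176 109 254 217 213 214 213 212 213 211 211 213 210 211 212 211 211 211 212 211 213 255 254 156 140 255 163
    5 112 179 177 110 254 219 213 212 211 213 213 210 213 212 211 213 213 214 213 215 
[... 2918 characters left out ...]
52 253 252 252 252 252 252 253 252 252 252 252 252 252 252 252 252 252 252  86 136 161 164
  -25  53 207 117 153 252 253 253 252 253 252 252 252 252 252 252 253 252 253 252 253 252 252 252 252 252  82 127 161 165
  -30  51 216 114 130 188 146 167 203 204 158 169 204 215 171 183 249 226 206 215 246 232 207 242 255 243 111 110 151 166
  -35  52 224 191 160 116 148 170 143 122 164 159 126 132 155 151 138 158 146 139 154 134 129 147 156 110 123 121 159 166
  -40  52 163 162 160 163 161 161 161 166 159 160 161 162 157 160 169 156 156 173 169 156 175 179 163 162 180 176 161 167
  -45  54 170 171 171 170 172 169 172 170 170 169 169 169 171 168 170 167 168 169 170 168 169 169 169 165 166 168 168 168
```

The map shows coupon 5 lying flat and centred in the tub, and the tub hasn't moved. Next is coupon 3.

Request:
play_rows(
  commands=[
    [[0,0,-1,0,0,-7,0.68],[1,2,-2,0,0,-14,0.68],[2,4,-3,0,0,-21,0.68],[3,6,-4,0,0,-28,0.68],[4,8,-4,0,0,-35,0.68],[5,10,-4,0,0,-42,0.68],[6,12,-4,0,0,-49,0.68],[6.5,14,-4,0,0,-56,0.68],[7,16,-4,0,0,-63,0.68],[8,18,-3,0,0,-70,0.68],[8.5,20,-2,0,0,-77,0.68],[9,21,0,0,0,-84,0.68],[9.5,22,2,0,0,-91,0.68],[9.5,22,5,0,0,-98,0.68],[9.5,22,8,0,0,-99.6,0.68],[9.5,22,9.6,0,0,-99.6,0.68],[9.5,22,9.6,0,0,-99.6,0.68],[9.5,22,9.6,0,0,-99.6,0.68]],
  ],
)

```text
clock: 26.87
tool_pos: [0.5196, 0.1272, 0.1084]
orientation: [179.9, 0.0, -95.1]
force: [-0.1, 0.3, 1.0]
opening: 0.0598
gripper_force: 0.0
```

```bash
cat >> h.py <<'E'
def front(s,x):
    """overhanging coupon in channel x: front end tray-y and lateral centre, from bright pixels on a 1 mm grid at z=.045"""
    g=lambda xs,ys:cv2.remap(s["frame"],*[v.astype(np.float32) for v in np.moveaxis(pix(s,[[*tray(a,b),.045] for b in ys for a in xs]).reshape(len(ys),len(xs),2),2,0)],cv2.INTER_LINEAR).min(2)
    ys=np.arange(-.145,-.095,.001);m=g(np.array([x-.005,x,x+.005]),ys)>150
    b=ys[m.all(1)];xs=np.arange(x-.03,x+.03,.001);k=xs[g(xs,np.array([-.12,-.115]))[0]>150]
    print("front y",b.min() if len(b) else None,"x",k.min() if len(k) else None,k.max() if len(k) else None)
E
python3 - <<'E'
from h import *
st();s=snapshot("wrist");front(s,0.0);go((*tray(0,-.116),.035,-95))
E
```

```text
{'clock': np.float64(26.8667), 'tool_pos': array([0.5196, 0.1272, 0.1084]), 'orientation': array([ 1.798838e+02,  4.200000e-02, -9.511360e+01]), 'force': array([-0.0891,  0.3101,  0.9797]), 'opening': np.float64(0.0598), 'gripper_force': np.float64(0.0), 'joint_pos': array([ 34.6807,  13.8202, -25.8876,  -0.1385, -50.3547, -39.7059])}
front y -0.12999999999999998 x -0.014999999999999986 0.018000000000000044
(np.float64(0.5166899338412717), np.float64(0.1266414150213575), 0.035, -95) -> [0.14 0.36 7.47] [-0.   0.1 -0.1]
```

Request:
play_rows(
  commands=[
    [[0.1,0.2,2.5,0,0,0,0.68],[0.1,0.2,5,0,0,0,0.68],[0.1,0.2,6.8,0,0,0,0.68],[0.1,0.2,7.3,0,0,0,0.68],[0.1,0.2,7.3,0,0,0,0.68],[0.1,0.2,7.3,0,0,0,0.3],[0.1,0.2,7.3,0,0,0,0.2],[0.1,0.2,7.3,0,0,0,0.2],[0.1,0.2,7.3,0,0,0,0.2],[0.1,0.2,7.3,0,0,0,0.2],[0.1,0.2,7.3,0,0,0,0.2],[0.1,0.2,7.3,0,0,0,0.2]],
  ],
)

```text
clock: 27.92
tool_pos: [0.5178, 0.127, 0.037]
orientation: [-179.9, 0.2, -95.1]
force: [0.6, 0.4, 1.7]
opening: 0.0329
gripper_force: 30.0
```

Request:
play_rows(
  commands=[
    [[0,0,-0.5,0,0,0,0.2],[0,0,-1,0,0,0,0.2],[0.5,0,-2,0,0,0,0.2],[2,0,-4,0,0,0,0.2],[4,0,-7,0,0,0,0.2],[5,0,-10,0,0,0,0.2],[5,0,-13,0,0,0,0.2],[5,0,-16,0,0,0,0.2],[5,0,-19,0,0,0,0.2],[5,0,-21,0,0,0,0.2],[5,0,-21,0,0,0,0.2],[5,0,-21,0,0,0,0.2]],
  ],
)

```text
clock: 28.92
tool_pos: [0.5129, 0.0762, 0.2483]
orientation: [-179.8, 0.3, -95.1]
force: [0.0, -0.1, -1.4]
opening: 0.0331
gripper_force: 30.0
```

```bash
python3 - <<'E'
from h import *
st();go((.52,-.05,.22,-165),(.4774,-.0893,.22,165.6),(.4774,-.0893,.13,165.6,30))
import pickle
d=snapshot("side");d0=pickle.load(open("tub1.pkl","rb"))[1]
x=cv2.absdiff(d["frame"],d0["frame"])[235:275,300:365].max(2);print((x>40).sum())
E
```

```text
{'clock': np.float64(28.9167), 'tool_pos': array([0.5129, 0.0762, 0.2483]), 'orientation': array([-179.8068,    0.2996,  -95.1001]), 'force': array([ 0.0399, -0.0758, -1.3547]), 'opening': np.float64(0.0331), 'gripper_force': np.float64(29.9905), 'joint_pos': array([ 30.0532,   4.7086, -17.0137,  -0.1443, -67.9473, -35.1001])}
(0.52, -0.05, 0.22, -165) -> [12.52 -1.82  2.77] [ 0.   0.4 69.9]
(0.4774, -0.0893, 0.22, 165.6) -> [16.81  2.07  2.74] [ 0.1  0.4 99.3]
(0.4774, -0.0893, 0.13, 165.6, 30) -> [16.86  2.1  11.74] [-25.8  22.4  96.8]
68
```

```bash
python3 - <<'E'
from h import *
go((.5536,-.1096,.21,165.4))
E
```

```text
(0.5536, -0.1096, 0.21, 165.4) -> [18.13 -5.77  3.62] [ 0.2  0.2 99.5]
```

Request:
play_rows(
  commands=[
    [[1,0,0,0,0,7,0.2],[3,-1,0,0,0,14,0.2],[5,-1,0,0,0,21,0.2],[7,-2,0,0,0,28,0.2],[9,-2,0,0,0,35,0.2],[11,-3,0,0,0,42,0.2],[13,-4,0,0,0,49,0.2],[15,-5,0,0,0,56,0.2],[17,-5.8,0,0,0,63,0.2],[18.1,-5.8,1,0,0,70,0.2],[18.1,-5.8,2,0,0,77,0.2],[18.1,-5.8,3,0,0,84,0.2],[18.1,-5.8,3.6,0,0,91,0.2],[18.1,-5.8,3.6,0,0,98,0.2],[18.1,-5.8,3.6,0,0,99.5,0.2],[18.1,-5.8,3.6,0,0,99.5,0.2],[18.1,-5.8,3.6,0,0,99.5,0.2]],
  ],
)

```text
clock: 30.38
tool_pos: [0.5537, -0.1091, 0.2088]
orientation: [179.8, -0.1, 165.5]
force: [0.5, -0.4, -0.0]
opening: 0.0327
gripper_force: 30.0
```

```bash
cat >> h.py <<'E'
def findtub(s,z=.006):
    """inner floor (white, filled with coupons) -> min area rect corners on the floor plane"""
    f=s["frame"].astype(int);m=((f.min(2)>195)&(f.max(2)-f.min(2)<40)).astype(np.uint8)
    m=cv2.morphologyEx(m,cv2.MORPH_OPEN,np.ones((3,3)))
    best=None
    for c in cv2.findContours(m,cv2.RETR_EXTERNAL,cv2.CHAIN_APPROX_NONE)[0]:
        if cv2.contourArea(c)<3000: continue
        w=world(s,c[:,0].astype(float),z)[:,:2]
        (cx,cy),(a,b),t=cv2.minAreaRect((w*1e4).astype(np.float32));print("blob c",round(cx/1e4,4),round(cy/1e4,4),"size mm",round(a/10,1),round(b/10,1),"ang",round(t,1))
E
python3 - <<'E'
from h import *
st();s=snapshot("wrist");tubmap(s,(.5016,-.0955),-14.4,n=.01,L=.08);findtub(s)
E
```

```text
{'clock': np.float64(30.3833), 'tool_pos': array([ 0.5537, -0.1091,  0.2088]), 'orientation': array([ 1.798457e+02, -1.044000e-01,  1.654965e+02]), 'force': array([ 0.4945, -0.3959, -0.0298]), 'opening': np.float64(0.0327), 'gripper_force': np.float64(29.9908), 'joint_pos': array([   8.5908,   10.9682,  -14.855 ,   -0.2031,  -64.2124, -113.0059])}
cols x(mm) -80.0 .. 79.99999999999991
   45  62 179 170 168 168 167 165 166 162 165 160 162 161 159 156 158 158
   35  61 174 200 125 122 124 125 124 124 128 126 126 122 123 119 157 158
   25  62 166 199 253 253 253 253 253 253 254 254 253 253 253 137 159 159
   15  61 142 195 253 208 208 207 207 206 208 209 208 209 254 137 157 158
    5  62 127 194 253 210 209 210 211 209 210 212 212 215 253 137 159 160
   -5  59  89 189 253 213 213 213 212 211 211 213 214 216 254 139 158 160
  -15  59  77 194 254 208 211 208 209 210 211 212 213 213 253 138 160 161
  -25  61  58 192 253 253 253 253 253 254 253 253 253 254 253 138 162 161
  -35  61  51 238 249 255 248 234 253 255 227 218 252 249 197 192 163 160
  -45  60  56 185 183 181 178 178 176 177 175 174 174 170 168 167 166 164
blob c 0.5105 -0.3627 size mm 115.5 101.2 ang 86.5
blob c 0.5038 -0.095 size mm 79.4 132.4 ang 75.5
```

```bash
python3 - <<'E'
from h import *
go((.4774,-.0893,.14,165.6,30),(.4774,-.0893,.072,165.6,30))
E
```

```text
(0.4774, -0.0893, 0.14, 165.6, 30) -> [ 7.9  -0.02  6.92] [ 0.2 29.9 -0.1]
(0.4774, -0.0893, 0.072, 165.6, 30) -> [ 7.89 -0.04 13.72] [ 0.2 29.9 -0.1]
```

Request:
play_rows(
  commands=[
    [[2,0,1,0,5,0,0.2],[4,0,2,0,11,0,0.2],[6,0,3.5,0,17,0,0.2],[7.9,0,5,0,24,0,0.2],[7.9,0,6,0,30,0,0.2],[7.9,0,6.9,0,30,0,0.2],[7.9,0,6.9,0,30,0,0.2],[7.9,0,8.5,0,30,0,0.2],[7.9,0,10.5,0,30,0,0.2],[7.9,0,12.5,0,30,0,0.2],[7.9,0,13.7,0,30,0,0.2],[7.9,0,13.7,0,30,0,0.2],[7.9,0,13.7,0,30,0,0.2]],
  ],
)

```text
clock: 31.52
tool_pos: [0.4783, -0.0888, 0.0738]
orientation: [179.8, -29.9, 165.6]
force: [0.7, 0.3, -0.6]
opening: 0.0327
gripper_force: 30.0
```

Request:
play_rows(
  commands=[
    [[-0.3,0,0.5,0,0,0,0.2],[-0.3,0,0.5,0,0,0,0.2],[-0.3,0,0.5,0,0,0,0.5],[-0.3,0,0.5,0,0,0,0.55],[-0.3,0,0.5,0,0,0,0.55],[-0.3,0,0.5,0,0,0,0.55],[0,0,-2,0,0,0,0.55],[0,0,-5,0,0,0,0.6],[0,0,-8,0,-5,0,0.68],[0,0,-11,0,-11,0,0.68],[0,0,-14,0,-18,0,0.68],[0,0,-16,0,-24,0,0.68],[0,0,-16,0,-30,0,0.68],[0,0,-16,0,-30,0,0.68],[0,0,-16,0,-30,0,0.68]],
  ],
)

```text
clock: 32.77
tool_pos: [0.5536, -0.109, 0.2126]
orientation: [179.8, 0.1, 165.5]
force: [0.6, 0.6, 1.0]
opening: 0.0597
gripper_force: 0.0
```

```bash
python3 - <<'E'
from h import *
st();s=snapshot("wrist");tubmap(s,(.5016,-.0955),-14.4,n=.01,L=.08,z=.012)
go((*tray(-.086,-.116),.20,-95),(*tray(-.086,-.116),.11,-95))
E
```

```text
{'clock': np.float64(32.7667), 'tool_pos': array([ 0.5536, -0.109 ,  0.2126]), 'orientation': array([1.797698e+02, 7.880000e-02, 1.654607e+02]), 'force': array([0.621 , 0.6139, 1.0264]), 'opening': np.float64(0.0597), 'gripper_force': np.float64(0.0), 'joint_pos': array([   8.6012,   10.6756,  -14.7048,   -0.2003,  -64.4567, -113.0542])}
cols x(mm) -80.0 .. 79.99999999999991
   45  65 183 181 178 176 174 173 172 174 170 170 170 169 168 167 166 167
   35  65 166 255 134 135 121 131 144 131 131 132 136 128 136 128 168 166
   25  64 139 255 254 254 254 254 254 254 254 254 254 254 254 145 168 167
   15  65 110 255 254 218 216 219 216 218 218 219 218 219 254 144 169 168
    5  65  86 255 254 222 221 220 221 219 220 221 221 223 254 145 168 168
   -5  65  50 255 254 222 223 221 222 221 221 222 223 223 254 145 169 167
  -15  64  54 255 254 221 219 221 220 219 218 220 219 222 254 144 170 168
  -25  64  62 255 254 254 254 254 254 254 254 254 254 254 254 147 171 168
  -35  64  65 252 255 255 255 255 255 255 255 248 255 255 250 236 173 172
  -45  63  63 192 191 192 190 186 186 184 183 182 181 179 177 176 176 173
(np.float64(0.4310171898053816), np.float64(0.1341368088976561), 0.2, -95) -> [18.08 20.43  1.29] [  0.1   0.2 -99.6]
(np.float64(0.4310171898053816), np.float64(0.1341368088976561), 0.11, -95) -> [18.09 20.4  10.29] [  0.1   0.2 -99.6]
```

Request:
play_rows(
  commands=[
    [[1,1,-1,0,0,-7,0.68],[2,2,-2,0,0,-14,0.68],[4,4,-2,0,0,-21,0.68],[5,6,-2,0,0,-28,0.68],[7,8,-2,0,0,-35,0.68],[9,10,-2,0,0,-42,0.68],[11,12,-2,0,0,-49,0.68],[13,14,-2,0,0,-56,0.68],[14,16,-2,0,0,-63,0.68],[16,18,-1,0,0,-70,0.68],[17,19.5,0,0,0,-77,0.68],[18.1,20.4,2,0,0,-84,0.68],[18.1,20.4,4,0,0,-91,0.68],[18.1,20.4,6,0,0,-98,0.68],[18.1,20.4,8,0,0,-99.6,0.68],[18.1,20.4,10.2,0,0,-99.6,0.68],[18.1,20.4,10.2,0,0,-99.6,0.68],[18.1,20.4,10.2,0,0,-99.6,0.68],[18.1,20.4,10.2,0,0,-99.6,0.68]],
  ],
)

```text
clock: 34.4
tool_pos: [0.4327, 0.1345, 0.1107]
orientation: [-180.0, 0.2, -95.0]
force: [0.1, -0.5, 0.2]
opening: 0.0596
gripper_force: 0.0
```

```bash
python3 - <<'E'
from h import *
st();s=snapshot("wrist");front(s,-.086);go((*tray(-.086,-.116),.0365,-95))
E
```

```text
{'clock': np.float64(34.4), 'tool_pos': array([0.4327, 0.1345, 0.1107]), 'orientation': array([-1.799601e+02,  1.571000e-01, -9.499890e+01]), 'force': array([ 0.1089, -0.476 ,  0.2472]), 'opening': np.float64(0.0596), 'gripper_force': np.float64(0.0), 'joint_pos': array([ 42.2429,   6.0625, -35.5734,  -0.1037, -48.2217, -47.1728])}
front y -0.12699999999999997 x -0.10099999999999998 -0.06799999999999995
(np.float64(0.4310171898053816), np.float64(0.1341368088976561), 0.0365, -95) -> [0.1  0.18 7.46] [-0.1  0.2  0. ]
```

Request:
play_rows(
  commands=[
    [[0,0,2.5,0,0,0,0.68],[0,0,5,0,0,0,0.68],[0,0,6.9,0,0,0,0.68],[0,0,7.4,0,0,0,0.68],[0,0,7.4,0,0,0,0.68],[0,0,7.4,0,0,0,0.3],[0,0,7.4,0,0,0,0.2],[0,0,7.4,0,0,0,0.2],[0,0,7.4,0,0,0,0.2],[0,0,7.4,0,0,0,0.2],[0,0,7.4,0,0,0,0.2],[0,0,7.4,0,0,0,0.2]],
  ],
)

```text
clock: 35.45
tool_pos: [0.4322, 0.1346, 0.0364]
orientation: [-179.9, 0.2, -95.0]
force: [-0.7, 0.6, 1.7]
opening: 0.0323
gripper_force: 30.0
```

Request:
play_rows(
  commands=[
    [[0,0,-0.5,0,0,0,0.2],[0,0,-1,0,0,0,0.2],[0.5,0,-2,0,0,0,0.2],[2,0,-4,0,0,0,0.2],[4,-1,-7,0,0,0,0.2],[5,-2,-10,0,0,0,0.2],[5,-3,-13,0,0,0,0.2],[5,-4,-16,0,0,0,0.2],[5,-5,-19,0,0,0,0.2],[5,-5,-20,0,0,0,0.2],[5,-5,-20,0,0,0,0.2],[5,-5,-20,0,0,0,0.2]],
  ],
)

```text
clock: 36.45
tool_pos: [0.4766, 0.0794, 0.2359]
orientation: [-180.0, 0.2, -95.0]
force: [-0.7, -0.4, -1.8]
opening: 0.0327
gripper_force: 30.0
```

```bash
python3 - <<'E'
from h import *
st();go((.5536,-.1096,.21,165.4))
E
```

```text
{'clock': np.float64(36.45), 'tool_pos': array([0.4766, 0.0794, 0.2359]), 'orientation': array([-179.9599,    0.2275,  -95.0157]), 'force': array([-0.7091, -0.378 , -1.7753]), 'opening': np.float64(0.0327), 'gripper_force': np.float64(29.9731), 'joint_pos': array([ 32.7179,   1.7333, -21.8722,  -0.1698, -66.2237, -37.6655])}
(0.5536, -0.1096, 0.21, 165.4) -> [18.17 -9.32  2.53] [ 0.2  0.2 99.6]
```

Request:
play_rows(
  commands=[
    [[1,-1,0,0,0,7,0.2],[3,-2,0,0,0,14,0.2],[5,-3,0,0,0,21,0.2],[7,-4,0,0,0,28,0.2],[9,-5,0,0,0,35,0.2],[11,-6,0,0,0,42,0.2],[13,-7,0,0,0,49,0.2],[15,-8,0,0,0,56,0.2],[17,-9,0,0,0,63,0.2],[18.1,-9.3,1,0,0,70,0.2],[18.1,-9.3,2,0,0,77,0.2],[18.1,-9.3,2.5,0,0,84,0.2],[18.1,-9.3,2.5,0,0,91,0.2],[18.1,-9.3,2.5,0,0,98,0.2],[18.1,-9.3,2.5,0,0,99.5,0.2],[18.1,-9.3,2.5,0,0,99.5,0.2],[18.1,-9.3,2.5,0,0,99.5,0.2]],
  ],
)

```text
clock: 37.87
tool_pos: [0.553, -0.1086, 0.209]
orientation: [179.8, -0.1, 165.6]
force: [0.0, 0.5, 0.0]
opening: 0.033
gripper_force: 30.0
```

```bash
python3 - <<'E'
from h import *
st();s=snapshot("wrist");tubmap(s,(.5016,-.0955),-14.4,n=.01,L=.08,z=.012)
go((.4774,-.0893,.14,165.6,30),(.4774,-.0893,.071,165.6,30))
E
```

```text
{'clock': np.float64(37.8667), 'tool_pos': array([ 0.553 , -0.1086,  0.209 ]), 'orientation': array([ 1.798493e+02, -1.302000e-01,  1.656091e+02]), 'force': array([0.0024, 0.4975, 0.0161]), 'opening': np.float64(0.033), 'gripper_force': np.float64(29.9735), 'joint_pos': array([   8.6488,   10.8972,  -14.9143,   -0.2105,  -64.2494, -112.9484])}
cols x(mm) -80.0 .. 79.99999999999991
   45  62 182 174 173 170 171 169 167 168 167 165 166 164 162 165 161 162
   35  62 172 238 121 120 135 136 123 131 137 127 128 130 121 137 163 161
   25  64 145 237 254 254 254 254 254 254 254 254 254 254 254 139 162 162
   15  62 132 237 254 213 212 213 213 214 212 212 214 214 254 137 165 163
    5  61  84 236 254 219 217 217 215 215 216 215 217 219 254 141 164 162
   -5  62  44 235 254 216 217 216 217 215 216 217 216 218 254 142 164 162
  -15  63  52 235 254 214 214 215 213 215 213 216 216 217 254 141 164 165
  -25  61  58 233 254 254 254 254 254 254 254 254 254 254 254 142 165 163
  -35  61  60 246 253 255 255 255 248 255 255 255 238 253 255 255 166 166
  -45  63  61 188 187 186 184 182 183 181 178 175 175 174 173 170 169 167
(0.4774, -0.0893, 0.14, 165.6, 30) -> [ 7.81 -0.03  6.95] [ 0.1 29.9  0.1]
(0.4774, -0.0893, 0.071, 165.6, 30) -> [ 7.8  -0.05 13.85] [ 0.1 29.9  0.1]
```

Tub unchanged. I'll use the same drop in one call.

Request:
play_rows(
  commands=[
    [[2,0,1,0,5,0,0.2],[4,0,2,0,11,0,0.2],[6,0,3.5,0,17,0,0.2],[7.8,0,5,0,24,0,0.2],[7.8,0,6,0,30,0,0.2],[7.8,0,6.9,0,30,0,0.2],[7.8,0,6.9,0,30,0,0.2],[7.8,0,8.5,0,30,0,0.2],[7.8,0,10.5,0,30,0,0.2],[7.8,0,12.5,0,30,0,0.2],[7.8,0,13.8,0,30,0,0.2],[7.8,0,13.8,0,30,0,0.2],[7.8,0,13.8,0,30,0,0.2],[7.8,0,13.8,0,30,0,0.2]],
  ],
)

```text
clock: 39.08
tool_pos: [0.4794, -0.089, 0.0739]
orientation: [179.8, -29.8, 165.7]
force: [-0.3, -0.1, 0.5]
opening: 0.033
gripper_force: 30.0
```

Request:
play_rows(
  commands=[
    [[-0.1,0,0.2,0,0,0,0.2],[-0.1,0,0.2,0,0,0,0.2],[-0.1,0,0.2,0,0,0,0.5],[-0.1,0,0.2,0,0,0,0.55],[-0.1,0,0.2,0,0,0,0.55],[-0.1,0,0.2,0,0,0,0.55],[0,0,-2,0,0,0,0.55],[0,0,-5,0,0,0,0.6],[0,0,-8,0,-5,0,0.6],[0,0,-11,0,-11,0,0.4],[0,0,-14,0,-18,0,0.2],[0,0,-16,0,-24,0,0],[0,0,-16,0,-30,0,0],[0,0,-16,0,-30,0,0],[0,0,-16,0,-30,0,0]],
  ],
)

```text
clock: 40.33
tool_pos: [0.5541, -0.109, 0.2121]
orientation: [179.8, 0.1, 165.6]
force: [1.1, -0.2, 0.5]
opening: 0.0183
gripper_force: 0.0
```

```bash
python3 - <<'E'
from h import *
st();s=snapshot("wrist");tubmap(s,(.5016,-.0955),-14.4,n=.01,L=.08,z=.015)
go((*tray(-.043,.0156),.2,-5),(*tray(-.043,.0156),.08,-5))
E
```

```text
{'clock': np.float64(40.3333), 'tool_pos': array([ 0.5541, -0.109 ,  0.2121]), 'orientation': array([1.797719e+02, 6.920000e-02, 1.655632e+02]), 'force': array([ 1.0836, -0.2409,  0.4738]), 'opening': np.float64(0.0183), 'gripper_force': np.float64(0.0), 'joint_pos': array([   8.5897,   10.7541,  -14.6803,   -0.2028,  -64.4128, -112.939 ])}
cols x(mm) -80.0 .. 79.99999999999991
   45  61 146 164 163 164 161 161 161 159 159 157 156 157 156 156 153 154
   35  59 114 255 109 132 141 121 126 139 124 136 126 113 150 136 154 154
   25  60  91 255 253 253 253 253 253 253 253 253 253 253 253 134 155 155
   15  59  76 255 253 205 203 205 206 203 203 205 205 206 253 133 154 154
    5  57  50 255 253 207 207 207 205 206 205 206 208 213 253 133 157 155
   -5  58  51 255 253 209 210 209 207 208 208 208 208 209 253 133 157 156
  -15  59  55 255 253 204 205 203 203 205 206 206 207 207 253 132 158 156
  -25  59  59 255 253 253 253 253 253 253 253 253 253 253 253 135 159 157
  -35  59  59 255 255 255 255 255 255 255 255 255 254 255 255 255 160 157
  -45  59  58 179 178 177 176 174 173 172 170 170 167 166 164 163 161 160
(np.float64(0.4853232575689185), np.float64(0.2614883342283805), 0.2, -5) -> [16.02 34.14  1.29] [  0.   -0.3 170.5]
(np.float64(0.4853232575689185), np.float64(0.2614883342283805), 0.08, -5) -> [16.02 34.1  13.29] [  0.   -0.3 170.5]
```

```bash
python3 - <<'E'
from h import *
go((*tray(-.043,.0156),.2,175),(*tray(-.043,.0156),.055,175))
E
```

```text
(np.float64(0.4853232575689185), np.float64(0.2614883342283805), 0.2, 175) -> [16.02 34.14  1.29] [ 0.2  0.  -9.5]
(np.float64(0.4853232575689185), np.float64(0.2614883342283805), 0.055, 175) -> [16.02 34.09 15.79] [ 0.2  0.  -9.5]
```

Request:
play_rows(
  commands=[
    [[1,3,0,0,0,-2,0],[3,6,0,0,0,-4,0],[4.5,9.5,0,0,0,-6,0],[6,13,0,0,0,-8,0],[8,17,0,0,0,-9.5,0],[10,21,0,0,0,-9.5,0],[12,25,0,0,0,-9.5,0],[14,29,0,0,0,-9.5,0],[15.5,33,1,0,0,-9.5,0],[16,34.1,4,0,0,-9.5,0],[16,34.1,8,0,0,-9.5,0],[16,34.1,12,0,0,-9.5,0],[16,34.1,14.5,0,0,-9.5,0],[16,34.1,15.5,0,0,-9.5,0],[16,34.1,15.5,0,0,-9.5,0],[16,34.1,15.5,0,0,-9.5,0],[16,34.1,15.5,0,0,-9.5,0]],
  ],
)

```text
clock: 41.8
tool_pos: [0.4879, 0.2623, 0.0586]
orientation: [179.7, 0.1, 175.0]
force: [-0.2, 0.3, 0.9]
opening: 0.0004
gripper_force: 0.0
```

```bash
python3 - <<'E'
from h import *
st();go((*tray(-.043,.0156),.0455,175))
E
```

```text
{'clock': np.float64(41.8), 'tool_pos': array([0.4879, 0.2623, 0.0586]), 'orientation': array([1.797303e+02, 1.333000e-01, 1.750131e+02]), 'force': array([-0.187 ,  0.2747,  0.9227]), 'opening': np.float64(0.0004), 'gripper_force': np.float64(0.0), 'joint_pos': array([ 4.848130e+01,  1.879980e+01, -2.684390e+01, -7.680000e-02,
       -4.406020e+01, -1.434129e+02])}
(np.float64(0.4853232575689185), np.float64(0.2614883342283805), 0.0455, 175) -> [ 0.25 -0.1   1.31] [0.3 0.1 0. ]
```

Request:
play_rows(
  commands=[
    [[0.2,-0.1,0.6,0,0,0,0],[0.2,-0.1,1.0,0,0,0,0],[0.2,-0.1,1.2,0,0,0,0],[0.2,-0.1,1.3,0,0,0,0],[0.2,-0.1,1.4,0,0,0,0],[0.2,-0.1,1.4,0,0,0,0],[0.2,-0.1,1.4,0,0,0,0]],
  ],
)

```text
clock: 42.38
tool_pos: [0.4849, 0.2607, 0.0452]
orientation: [179.8, 0.1, 175.1]
force: [-5.2, -3.2, 17.2]
opening: 0.0005
gripper_force: 8.9
```

Request:
play_rows(
  commands=[
    [[0,-0.3,0,0,0,0,0],[0,-0.7,0,0,0,0,0],[0,-1.2,0,0,0,0,0],[0,-1.8,0,0,0,0,0],[0,-2.4,0,0,0,0,0],[0,-3.0,0,0,0,0,0],[0,-3.6,0,0,0,0,0],[0,-4.2,0,0,0,0,0],[0,-4.8,0,0,0,0,0],[0,-5.4,0,0,0,0,0],[0,-6.0,0,0,0,0,0],[0,-6.6,0,0,0,0,0],[0,-7.2,0,0,0,0,0],[0,-7.6,0,0,0,0,0],[0,-7.8,0,0,0,0,0],[0,-7.8,0,0,0,0,0],[0,-7.8,0,0,0,0,0]],
  ],
)

```text
clock: 43.8
tool_pos: [0.4797, 0.185, 0.0452]
orientation: [179.6, 0.3, 175.1]
force: [-3.2, 4.7, 14.8]
opening: 0.0003
gripper_force: 7.2
```

Request:
play_rows(
  commands=[
    [[0,0,-1.5,0,0,0,0],[0,0,-3,0,0,0,0],[0,0,-5,0,0,0,0],[0,0,-5,0,0,0,0],[0,0,-5,0,0,0,0]],
  ],
)

```text
clock: 44.22
tool_pos: [0.4783, 0.1833, 0.0942]
orientation: [179.7, 0.2, 175.0]
force: [-0.9, 0.5, 0.1]
opening: 0.0002
gripper_force: 0.0
```

```bash
python3 - <<'E'
from h import *
st();go((*tray(.043,.035),.1,175),(*tray(.043,.035),.055,175))
E
```

```text
{'clock': np.float64(44.2167), 'tool_pos': array([0.4783, 0.1833, 0.0942]), 'orientation': array([1.79674e+02, 1.73900e-01, 1.75017e+02]), 'force': array([-0.88  ,  0.5175,  0.1234]), 'opening': np.float64(0.0002), 'gripper_force': np.float64(0.0), 'joint_pos': array([ 4.288960e+01,  1.261850e+01, -2.990060e+01, -1.224000e-01,
       -4.712240e+01, -1.377892e+02])}
(np.float64(0.5726868230141131), np.float64(0.27331911749506177), 0.1, 175) -> [-8.62  9.79 -0.5 ] [0.3 0.2 0. ]
(np.float64(0.5726868230141131), np.float64(0.27331911749506177), 0.055, 175) -> [-8.61  9.76  4.  ] [0.3 0.2 0. ]
```

Request:
play_rows(
  commands=[
    [[-2,2,0,0,0,0,0],[-4.5,5,0,0,0,0,0],[-7,8,0,0,0,0,0],[-8.6,9.8,0,0,0,0,0],[-8.6,9.8,2,0,0,0,0],[-8.6,9.8,3.5,0,0,0,0],[-8.6,9.8,3.8,0,0,0,0],[-8.6,9.8,3.8,0,0,0,0],[-8.6,9.8,3.8,0,0,0,0]],
  ],
)

```text
clock: 44.97
tool_pos: [0.5718, 0.2727, 0.0552]
orientation: [179.8, 0.0, 175.0]
force: [0.4, 0.9, 0.8]
opening: 0.0005
gripper_force: 0.0
```

```bash
python3 - <<'E'
from h import *
st();go((*tray(.043,.035),.0455,175))
E
```

```text
{'clock': np.float64(44.9667), 'tool_pos': array([0.5718, 0.2727, 0.0552]), 'orientation': array([1.798498e+02, 2.960000e-02, 1.750214e+02]), 'force': array([0.3595, 0.8572, 0.786 ]), 'opening': np.float64(0.0005), 'gripper_force': np.float64(0.0), 'joint_pos': array([ 4.307460e+01,  2.535400e+01, -1.643050e+01, -1.053000e-01,
       -4.808400e+01, -1.379829e+02])}
(np.float64(0.5726868230141131), np.float64(0.27331911749506177), 0.0455, 175) -> [-0.08  0.06  0.97] [0.2 0.  0. ]
```

Request:
play_rows(
  commands=[
    [[-0.1,0,0.4,0,0,0,0],[-0.1,0,0.7,0,0,0,0],[-0.1,0,0.9,0,0,0,0],[-0.1,0,1.0,0,0,0,0],[-0.1,0,1.1,0,0,0,0],[-0.1,0,1.1,0,0,0,0],[-0.1,0,1.1,0,0,0,0]],
  ],
)

```text
clock: 45.55
tool_pos: [0.573, 0.273, 0.0453]
orientation: [179.8, 0.1, 175.0]
force: [-2.0, -1.1, 6.8]
opening: 0.0003
gripper_force: 3.4
```

Request:
play_rows(
  commands=[
    [[0,0,0.07,0,0,0,0],[0,-0.4,0.07,0,0,0,0],[0,-0.9,0.07,0,0,0,0],[0,-1.5,0.07,0,0,0,0],[0,-2.1,0.07,0,0,0,0],[0,-2.7,0.07,0,0,0,0],[0,-3.4,0.07,0,0,0,0],[0,-4.1,0.07,0,0,0,0],[0,-4.8,0.07,0,0,0,0],[0,-5.5,0.07,0,0,0,0],[0,-6.2,0.07,0,0,0,0],[0,-6.9,0.07,0,0,0,0],[0,-7.6,0.07,0,0,0,0],[0,-8.3,0.07,0,0,0,0],[0,-8.9,0.07,0,0,0,0],[0,-9.4,0.07,0,0,0,0],[0,-9.7,0.07,0,0,0,0],[0,-9.8,0.07,0,0,0,0],[0,-9.8,0.07,0,0,0,0]],
  ],
)

```text
clock: 47.13
tool_pos: [0.5659, 0.1767, 0.0453]
orientation: [179.6, 0.3, 175.1]
force: [-3.1, 2.2, 10.2]
opening: 0.0002
gripper_force: 5.2
```

Request:
play_rows(
  commands=[
    [[0,0,-2,0,0,0,0],[0,0,-5,0,0,0,0],[0,0,-8,0,0,0,0.3],[0,0,-11,0,0,0,0.5],[0,0,-13,0,0,0,0.68],[0,0,-13,0,0,0,0.68],[0,0,-13,0,0,0,0.68]],
  ],
)

```text
clock: 47.72
tool_pos: [0.5648, 0.1753, 0.1749]
orientation: [179.7, 0.2, 175.0]
force: [0.0, 0.3, -1.2]
opening: 0.0285
gripper_force: 0.0
```

```bash
python3 - <<'E'
from h import *
st();go((*tray(.043,-.115),.17,-95),(*tray(.043,-.115),.11,-95))
E
```

```text
{'clock': np.float64(47.7167), 'tool_pos': array([0.5648, 0.1753, 0.1749]), 'orientation': array([179.6794,   0.1938, 175.0111]), 'force': array([ 0.0042,  0.3152, -1.1616]), 'opening': np.float64(0.0285), 'gripper_force': np.float64(0.0), 'joint_pos': array([  36.0942,   14.7743,  -14.5768,   -0.1316,  -60.2923, -131.0176])}
(np.float64(0.5596134616019645), np.float64(0.12388991278129995), 0.17, -95) -> [ 0.07 -5.17  0.46] [  0.1   0.4 -90. ]
(np.float64(0.5596134616019645), np.float64(0.12388991278129995), 0.11, -95) -> [ 0.09 -5.2   6.46] [  0.1   0.4 -90. ]
```

Request:
play_rows(
  commands=[
    [[0,-1,0,0,0,-7,0.68],[0,-2,0,0,0,-14,0.68],[0,-3,0,0,0,-21,0.68],[0,-4,0,0,0,-28,0.68],[0,-5.2,0,0,0,-35,0.68],[0,-5.2,0,0,0,-42,0.68],[0,-5.2,0,0,0,-49,0.68],[0,-5.2,0,0,0,-56,0.68],[0,-5.2,0,0,0,-63,0.68],[0,-5.2,0,0,0,-70,0.68],[0,-5.2,2,0,0,-77,0.68],[0,-5.2,4,0,0,-84,0.68],[0,-5.2,6,0,0,-90,0.68],[0,-5.2,6.4,0,0,-90,0.68],[0,-5.2,6.4,0,0,-90,0.68],[0,-5.2,6.4,0,0,-90,0.68]],
  ],
)

```text
clock: 49.05
tool_pos: [0.5598, 0.1232, 0.109]
orientation: [-180.0, 0.1, -95.2]
force: [-0.1, -0.6, 1.6]
opening: 0.0596
gripper_force: 0.0
```

```bash
python3 - <<'E'
from h import *
st();s=snapshot("wrist");front(s,.043);front(s,-.043);go((*tray(.043,-.115),.0365,-95))
E
```

```text
{'clock': np.float64(49.05), 'tool_pos': array([0.5598, 0.1232, 0.109 ]), 'orientation': array([-1.799921e+02,  1.396000e-01, -9.517800e+01]), 'force': array([-0.0917, -0.6312,  1.6107]), 'opening': np.float64(0.0596), 'gripper_force': np.float64(0.0), 'joint_pos': array([ 31.8854,  16.9891, -21.2237,  -0.1359, -51.6968, -36.9792])}
front y -0.12899999999999998 x 0.029000000000000012 0.06200000000000004
front y -0.12699999999999997 x -0.05699999999999998 -0.023999999999999952
(np.float64(0.5596134616019645), np.float64(0.12388991278129995), 0.0365, -95) -> [-0.01  0.08  7.32] [-0.1  0.2 -0.1]
```

Request:
play_rows(
  commands=[
    [[0,-0.1,2.5,0,0,0,0.68],[0,-0.1,5,0,0,0,0.68],[0,-0.1,6.8,0,0,0,0.68],[0,-0.1,7.3,0,0,0,0.68],[0,-0.1,7.3,0,0,0,0.68],[0,-0.1,7.3,0,0,0,0.3],[0,-0.1,7.3,0,0,0,0.2],[0,-0.1,7.3,0,0,0,0.2],[0,-0.1,7.3,0,0,0,0.2],[0,-0.1,7.3,0,0,0,0.2],[0,-0.1,7.3,0,0,0,0.2],[0,-0.1,7.3,0,0,0,0.2]],
  ],
)

```text
clock: 50.1
tool_pos: [0.5612, 0.1236, 0.0365]
orientation: [-179.9, 0.2, -95.0]
force: [-0.3, -0.0, 1.7]
opening: 0.033
gripper_force: 30.0
```

Request:
play_rows(
  commands=[
    [[0,0,-0.5,0,0,0,0.2],[0,0,-1,0,0,0,0.2],[0.5,0,-2,0,0,0,0.2],[2,0,-4,0,0,0,0.2],[4,0,-7,0,0,0,0.2],[5,0,-10,0,0,0,0.2],[5,0,-13,0,0,0,0.2],[5,0,-16,0,0,0,0.2],[5,0,-19,0,0,0,0.2],[5,0,-20,0,0,0,0.2],[5,0,-20,0,0,0,0.2],[5,0,-20,0,0,0,0.2]],
  ],
)

```text
clock: 51.1
tool_pos: [0.556, 0.0728, 0.2366]
orientation: [-179.9, 0.3, -95.0]
force: [0.1, -0.5, -1.5]
opening: 0.033
gripper_force: 30.0
```

```bash
python3 - <<'E'
from h import *
st();go((.5536,-.1096,.21,165.4))
E
```

```text
{'clock': np.float64(51.1), 'tool_pos': array([0.556 , 0.0728, 0.2366]), 'orientation': array([-179.8966,    0.2516,  -95.0015]), 'force': array([ 0.1156, -0.4897, -1.4927]), 'opening': np.float64(0.033), 'gripper_force': np.float64(29.9882), 'joint_pos': array([ 27.35  ,   9.3473, -13.1271,  -0.1705, -67.3037, -32.2862])}
(0.5536, -0.1096, 0.21, 165.4) -> [18.21 -1.34  2.59] [ 0.1  0.3 99.6]
```

Request:
play_rows(
  commands=[
    [[1,0,0,0,0,7,0.2],[3,0,0,0,0,14,0.2],[5,0,0,0,0,21,0.2],[7,-0.5,0,0,0,28,0.2],[9,-0.5,0,0,0,35,0.2],[11,-1,0,0,0,42,0.2],[13,-1,0,0,0,49,0.2],[15,-1.3,0,0,0,56,0.2],[17,-1.3,0,0,0,63,0.2],[18.2,-1.3,1,0,0,70,0.2],[18.2,-1.3,2,0,0,77,0.2],[18.2,-1.3,2.5,0,0,84,0.2],[18.2,-1.3,2.5,0,0,91,0.2],[18.2,-1.3,2.5,0,0,98,0.2],[18.2,-1.3,2.5,0,0,99.5,0.2],[18.2,-1.3,2.5,0,0,99.5,0.2],[18.2,-1.3,2.5,0,0,99.5,0.2]],
  ],
)

```text
clock: 52.52
tool_pos: [0.5526, -0.1094, 0.209]
orientation: [179.8, -0.1, 165.6]
force: [0.9, -0.7, -0.2]
opening: 0.0327
gripper_force: 30.0
```

```bash
python3 - <<'E'
from h import *
st();s=snapshot("wrist");tubmap(s,(.5016,-.0955),-14.4,n=.01,L=.08,z=.015)
go((.4774,-.0893,.14,165.6,30),(.4774,-.0893,.071,165.6,30))
E
```

```text
{'clock': np.float64(52.5167), 'tool_pos': array([ 0.5526, -0.1094,  0.209 ]), 'orientation': array([ 1.798470e+02, -1.199000e-01,  1.655959e+02]), 'force': array([ 0.8516, -0.7178, -0.1819]), 'opening': np.float64(0.0327), 'gripper_force': np.float64(29.9885), 'joint_pos': array([   8.5729,   10.8702,  -14.9524,   -0.2084,  -64.2281, -112.8865])}
cols x(mm) -80.0 .. 79.99999999999991
   45  61 151 173 172 169 167 167 166 166 165 164 164 163 161 161 159 161
   35  61 132 255 137 118 121 146 130 132 139 127 141 128 114 155 160 158
   25  62 100 255 254 254 254 254 254 254 254 254 254 254 254 140 161 160
   15  61  90 255 254 214 212 212 211 211 210 212 213 213 254 140 163 161
    5  63  58 255 254 214 217 213 213 213 213 215 215 220 254 139 163 162
   -5  61  54 255 254 216 215 214 215 213 215 215 216 216 254 139 162 162
  -15  62  56 255 254 212 212 213 211 213 213 213 214 215 254 141 163 162
  -25  62  62 255 254 254 254 254 254 254 254 254 254 254 254 139 164 163
  -35  60  61 255 255 255 255 255 255 255 255 255 255 255 255 255 166 165
  -45  62  60 187 185 184 181 182 180 176 178 175 173 173 171 168 168 168
(0.4774, -0.0893, 0.14, 165.6, 30) -> [7.79 0.05 6.94] [ 0.2 29.9  0. ]
(0.4774, -0.0893, 0.071, 165.6, 30) -> [ 7.78  0.03 13.84] [ 0.2 29.9  0. ]
```

Request:
play_rows(
  commands=[
    [[2,0,1,0,5,0,0.2],[4,0,2,0,11,0,0.2],[6,0,3.5,0,17,0,0.2],[7.8,0,5,0,24,0,0.2],[7.8,0,6,0,30,0,0.2],[7.8,0,6.9,0,30,0,0.2],[7.8,0,6.9,0,30,0,0.2],[7.8,0,8.5,0,30,0,0.2],[7.8,0,10.5,0,30,0,0.2],[7.8,0,12.5,0,30,0,0.2],[7.8,0,13.8,0,30,0,0.2],[7.8,0,13.8,0,30,0,0.2],[7.8,0,13.8,0,30,0,0.2],[7.8,0,13.8,0,30,0,0.2]],
  ],
)

```text
clock: 53.73
tool_pos: [0.4788, -0.0895, 0.0737]
orientation: [179.8, -29.8, 165.7]
force: [0.5, 0.1, -0.5]
opening: 0.0334
gripper_force: 30.0
```

Request:
play_rows(
  commands=[
    [[-0.1,0,0.2,0,0,0,0.2],[-0.1,0,0.2,0,0,0,0.2],[-0.1,0,0.2,0,0,0,0.5],[-0.1,0,0.2,0,0,0,0.55],[-0.1,0,0.2,0,0,0,0.55],[-0.1,0,0.2,0,0,0,0.55],[0,0,-2,0,0,0,0.55],[0,0,-5,0,0,0,0.6],[0,0,-8,0,-5,0,0.68],[0,0,-11,0,-11,0,0.68],[0,0,-14,0,-18,0,0.68],[0,0,-16,0,-24,0,0.68],[0,0,-16,0,-30,0,0.68],[0,0,-16,0,-30,0,0.68],[0,0,-16,0,-30,0,0.68]],
  ],
)

```text
clock: 54.98
tool_pos: [0.5535, -0.1096, 0.2119]
orientation: [179.8, 0.1, 165.6]
force: [1.4, 0.5, -0.3]
opening: 0.0599
gripper_force: 0.0
```

```bash
python3 - <<'E'
from h import *
st();s=snapshot("wrist");tubmap(s,(.5016,-.0955),-14.4,n=.01,L=.08,z=.018)
go((*tray(-.041,-.115),.2,-95),(*tray(-.041,-.115),.11,-95))
E
```

```text
{'clock': np.float64(54.9833), 'tool_pos': array([ 0.5535, -0.1096,  0.2119]), 'orientation': array([1.797718e+02, 6.680000e-02, 1.655628e+02]), 'force': array([ 1.393 ,  0.5404, -0.252 ]), 'opening': np.float64(0.0599), 'gripper_force': np.float64(0.0), 'joint_pos': array([   8.5407,   10.7147,  -14.7502,   -0.204 ,  -64.3846, -112.8898])}
cols x(mm) -80.0 .. 79.99999999999991
   45  68 117 183 181 180 178 178 176 176 176 175 172 173 171 169 170 169
   35  66  91 255 126 161 158 154 165 149 165 170 122 163 185 127 172 171
   25  67  74 255 254 254 254 254 254 254 254 254 254 254 255 147 171 171
   15  67  56 255 254 222 223 222 221 221 223 226 224 224 255 147 172 170
    5  66  59 255 254 225 224 223 223 223 224 225 226 227 255 146 172 171
   -5  66  63 255 254 225 225 225 226 225 225 226 226 229 255 147 174 171
  -15  67  66 255 254 222 221 222 222 222 222 225 225 226 255 148 175 173
  -25  68  66 255 254 254 254 254 254 254 254 254 254 254 255 147 175 173
  -35  67  67 255 255 255 255 255 255 255 255 255 255 255 255 255 178 175
  -45  67  67 199 198 195 193 191 191 189 188 186 186 184 182 180 178 179
(np.float64(0.47593310696225777), np.float64(0.13121099517210322), 0.2, -95) -> [13.64 21.36  1.23] [  0.1   0.2 -99.4]
(np.float64(0.47593310696225777), np.float64(0.13121099517210322), 0.11, -95) -> [13.64 21.32 10.23] [  0.1   0.2 -99.4]
```

Request:
play_rows(
  commands=[
    [[0.5,1,-1,0,0,-7,0.68],[1,2,-2,0,0,-14,0.68],[2.5,4,-2,0,0,-21,0.68],[4,6,-2,0,0,-28,0.68],[5,8,-2,0,0,-35,0.68],[6.5,10,-2,0,0,-42,0.68],[8,12,-2,0,0,-49,0.68],[9,14,-2,0,0,-56,0.68],[10,16,-2,0,0,-63,0.68],[11.5,18,-1,0,0,-70,0.68],[12.5,20,0,0,0,-77,0.68],[13.6,21.3,2,0,0,-84,0.68],[13.6,21.3,4,0,0,-91,0.68],[13.6,21.3,6,0,0,-98,0.68],[13.6,21.3,8,0,0,-99.4,0.68],[13.6,21.3,10.2,0,0,-99.4,0.68],[13.6,21.3,10.2,0,0,-99.4,0.68],[13.6,21.3,10.2,0,0,-99.4,0.68],[13.6,21.3,10.2,0,0,-99.4,0.68]],
  ],
)

```text
clock: 56.62
tool_pos: [0.478, 0.131, 0.1101]
orientation: [-180.0, 0.2, -95.1]
force: [0.6, -0.2, 1.6]
opening: 0.0596
gripper_force: 0.0
```

```bash
python3 - <<'E'
from h import *
st();s=snapshot("wrist");front(s,-.043);go((*tray(-.041,-.115),.0365,-95))
E
```

```text
{'clock': np.float64(56.6167), 'tool_pos': array([0.478 , 0.131 , 0.1101]), 'orientation': array([-1.79963e+02,  1.53700e-01, -9.50981e+01]), 'force': array([ 0.6135, -0.159 ,  1.5866]), 'opening': np.float64(0.0596), 'gripper_force': np.float64(0.0), 'joint_pos': array([ 38.0223,  10.1001, -30.6552,  -0.1149, -49.1126, -43.0453])}
front y -0.12699999999999997 x -0.05799999999999998 -0.024999999999999953
(np.float64(0.47593310696225777), np.float64(0.13121099517210322), 0.0365, -95) -> [0.05 0.24 7.4 ] [-0.1  0.2 -0.1]
```

Request:
play_rows(
  commands=[
    [[0,0.2,2.5,0,0,0,0.68],[0,0.2,5,0,0,0,0.68],[0,0.2,6.9,0,0,0,0.68],[0,0.2,7.4,0,0,0,0.68],[0,0.2,7.4,0,0,0,0.68],[0,0.2,7.4,0,0,0,0.3],[0,0.2,7.4,0,0,0,0.2],[0,0.2,7.4,0,0,0,0.2],[0,0.2,7.4,0,0,0,0.2],[0,0.2,7.4,0,0,0,0.2],[0,0.2,7.4,0,0,0,0.2],[0,0.2,7.4,0,0,0,0.2]],
  ],
)

```text
clock: 57.67
tool_pos: [0.4756, 0.1314, 0.036]
orientation: [-179.9, 0.2, -95.1]
force: [0.8, -0.0, 2.6]
opening: 0.0333
gripper_force: 30.0
```

Request:
play_rows(
  commands=[
    [[0,0,-0.5,0,0,0,0.2],[0,0,-1,0,0,0,0.2],[0.5,0,-2,0,0,0,0.2],[2,0,-4,0,0,0,0.2],[4,-1,-7,0,0,0,0.2],[5,-2,-10,0,0,0,0.2],[5,-3,-13,0,0,0,0.2],[5,-4,-16,0,0,0,0.2],[5,-5,-19,0,0,0,0.2],[5,-5,-20,0,0,0,0.2],[5,-5,-20,0,0,0,0.2],[5,-5,-20,0,0,0,0.2]],
  ],
)

```text
clock: 58.67
tool_pos: [0.5198, 0.076, 0.2358]
orientation: [-179.9, 0.2, -95.1]
force: [-0.4, 0.3, -0.5]
opening: 0.0328
gripper_force: 30.0
```

```bash
python3 - <<'E'
from h import *
st();go((.5536,-.1096,.21,165.4))
E
```

```text
{'clock': np.float64(58.6667), 'tool_pos': array([0.5198, 0.076 , 0.2358]), 'orientation': array([-179.9387,    0.2397,  -95.1214]), 'force': array([-0.3811,  0.2722, -0.5389]), 'opening': np.float64(0.0328), 'gripper_force': np.float64(29.9909), 'joint_pos': array([ 29.6042,   5.9564, -17.2653,  -0.1766, -66.5914, -34.6558])}
(0.5536, -0.1096, 0.21, 165.4) -> [18.19 -5.02  2.51] [ 0.2  0.2 99.5]
```

Request:
play_rows(
  commands=[
    [[1,0,0,0,0,7,0.2],[3,-1,0,0,0,14,0.2],[5,-1,0,0,0,21,0.2],[7,-2,0,0,0,28,0.2],[9,-2,0,0,0,35,0.2],[11,-3,0,0,0,42,0.2],[13,-4,0,0,0,49,0.2],[15,-4.5,0,0,0,56,0.2],[17,-5,0,0,0,63,0.2],[18.2,-5,1,0,0,70,0.2],[18.2,-5,2,0,0,77,0.2],[18.2,-5,2.5,0,0,84,0.2],[18.2,-5,2.5,0,0,91,0.2],[18.2,-5,2.5,0,0,98,0.2],[18.2,-5,2.5,0,0,99.5,0.2],[18.2,-5,2.5,0,0,99.5,0.2],[18.2,-5,2.5,0,0,99.5,0.2]],
  ],
)

```text
clock: 60.08
tool_pos: [0.553, -0.1093, 0.2086]
orientation: [179.8, -0.1, 165.5]
force: [0.5, -0.2, -1.0]
opening: 0.0329
gripper_force: 30.0
```

```bash
python3 - <<'E'
from h import *
st();s=snapshot("wrist");tubmap(s,(.5016,-.0955),-14.4,n=.01,L=.08,z=.018)
go((.4774,-.0893,.14,165.6,30),(.4774,-.0893,.071,165.6,30))
E
```

```text
{'clock': np.float64(60.0833), 'tool_pos': array([ 0.553 , -0.1093,  0.2086]), 'orientation': array([ 1.798436e+02, -1.191000e-01,  1.655036e+02]), 'force': array([ 0.4723, -0.1814, -1.0219]), 'opening': np.float64(0.0329), 'gripper_force': np.float64(29.9912), 'joint_pos': array([   8.577 ,   10.9157,  -14.9453,   -0.2117,  -64.1876, -112.9813])}
cols x(mm) -80.0 .. 79.99999999999991
   45  62 122 177 173 173 171 170 168 169 168 167 166 167 165 163 163 162
   35  65  91 255 143 132 169 152 157 161 133 165 174 120 140 185 163 162
   25  64  75 255 254 254 254 254 254 254 254 254 254 254 255 141 164 164
   15  61  57 255 254 213 213 213 215 215 214 215 217 219 255 140 164 163
    5  62  54 255 254 218 216 215 215 215 215 217 218 220 255 139 164 163
   -5  62  59 255 254 219 218 218 218 217 217 218 219 223 255 140 165 163
  -15  63  61 255 254 214 215 214 214 215 216 218 218 219 255 141 164 162
  -25  63  63 255 254 254 254 254 254 254 254 254 254 254 255 140 167 164
  -35  66  63 255 255 255 255 255 255 255 255 255 255 255 255 255 167 167
  -45  64  62 189 188 188 185 183 183 181 179 177 178 176 173 171 171 170
(0.4774, -0.0893, 0.14, 165.6, 30) -> [7.83 0.02 6.9 ] [ 0.2 29.9 -0. ]
(0.4774, -0.0893, 0.071, 165.6, 30) -> [ 7.82  0.   13.8 ] [ 0.2 29.9 -0. ]
```

Request:
play_rows(
  commands=[
    [[2,0,1,0,5,0,0.2],[4,0,2,0,11,0,0.2],[6,0,3.5,0,17,0,0.2],[7.8,0,5,0,24,0,0.2],[7.8,0,6,0,30,0,0.2],[7.8,0,6.9,0,30,0,0.2],[7.8,0,6.9,0,30,0,0.2],[7.8,0,8.5,0,30,0,0.2],[7.8,0,10.5,0,30,0,0.2],[7.8,0,12.5,0,30,0,0.2],[7.8,0,13.8,0,30,0,0.2],[7.8,0,13.8,0,30,0,0.2],[7.8,0,13.8,0,30,0,0.2],[7.8,0,13.8,0,30,0,0.2]],
  ],
)

```text
clock: 61.3
tool_pos: [0.4794, -0.0894, 0.0733]
orientation: [179.8, -29.8, 165.6]
force: [1.0, -1.0, -0.9]
opening: 0.0331
gripper_force: 30.0
```

Request:
play_rows(
  commands=[
    [[-0.1,0,0.2,0,0,0,0.2],[-0.1,0,0.2,0,0,0,0.2],[-0.1,0,0.2,0,0,0,0.5],[-0.1,0,0.2,0,0,0,0.55],[-0.1,0,0.2,0,0,0,0.55],[-0.1,0,0.2,0,0,0,0.55],[0,0,-2,0,0,0,0.55],[0,0,-5,0,0,0,0.6],[0,0,-8,0,-5,0,0.8],[0,0,-11,0,-11,0,1],[0,0,-14,0,-18,0,1],[0,0,-16,0,-24,0,1],[0,0,-16,0,-30,0,1],[0,0,-16,0,-30,0,1],[0,0,-16,0,-30,0,1]],
  ],
)

```text
clock: 62.55
tool_pos: [0.5541, -0.1097, 0.2115]
orientation: [179.8, 0.1, 165.5]
force: [0.3, 0.9, -0.4]
opening: 0.087
gripper_force: 0.0
```

```bash
python3 - <<'E'
from h import *
st();s=snapshot("wrist");tubmap(s,(.5016,-.0955),-14.4,n=.01,L=.08,z=.021)
go((.54,-.26,.30,165.6))
E
```

```text
{'clock': np.float64(62.55), 'tool_pos': array([ 0.5541, -0.1097,  0.2115]), 'orientation': array([1.797719e+02, 7.070000e-02, 1.654596e+02]), 'force': array([ 0.2717,  0.9479, -0.4151]), 'opening': np.float64(0.087), 'gripper_force': np.float64(0.0), 'joint_pos': array([   8.5247,   10.7875,  -14.7162,   -0.2021,  -64.3421, -112.9778])}
cols x(mm) -80.0 .. 79.99999999999991
   45  68  75 182 181 180 178 177 176 177 176 175 173 174 174 173 172 171
   35  68  66 255 177 206 177 192 186 163 210 198 155 222 217 180 172 171
   25  66  64 255 254 254 254 254 254 254 254 254 254 254 255 146 173 171
   15  68  63 255 254 225 223 222 222 223 222 221 223 224 255 145 173 172
    5  67  65 255 254 227 226 223 224 225 225 224 226 227 255 145 174 174
   -5  66  65 255 254 229 226 224 225 226 225 223 227 226 255 143 175 175
  -15  67  67 255 254 224 223 222 223 223 224 223 226 227 255 144 175 174
  -25  66  69 255 254 254 254 254 254 254 254 255 255 255 255 143 176 174
  -35  68  67 255 255 255 255 255 255 255 255 255 255 255 255 255 176 175
  -45  66  67 199 198 197 195 192 192 190 188 187 186 185 184 182 183 185
(0.54, -0.26, 0.3, 165.6) -> [ -2.3  -14.9   -8.94] [ 0.2  0.  -0.2]
```

All five coupons are stacked in the tub. Now I'll locate the mixer head with the wrist camera.

```bash
python3 - <<'E'
from h import *
go((.60,-.34,.30,165.6))
E
```

```text
(0.6, -0.34, 0.3, 165.6) -> [-10.12 -21.13  -8.96] [ 0.2  0.  -0.2]
```

Request:
play_rows(
  commands=[
    [[0,0,-3,0,0,0,1],[-1,-2,-6,0,0,0,1],[-2.5,-5,-9,0,0,0,1],[-4,-8,-9,0,0,0,1],[-6,-12,-9,0,0,0,1],[-8,-16,-9,0,0,0,1],[-9.5,-19.5,-9,0,0,0,1],[-10,-21,-9,0,0,0,1],[-10,-21,-9,0,0,0,1],[-10,-21,-9,0,0,0,1],[-10,-21,-9,0,0,0,1]],
  ],
)

```text
clock: 63.52
tool_pos: [0.6, -0.3387, 0.2985]
orientation: [179.8, -0.1, 165.4]
force: [0.0, 0.5, 0.2]
opening: 0.0873
gripper_force: 0.0
```

```bash
cat > head.py <<'E'
from h import *
def findhead(s):
    f=s["frame"].astype(int);p=pix(s,[[.54,-.328,.12]])[0];print("expect px",p)
    m=(f.max(2)<48).astype(np.uint8);m=cv2.morphologyEx(m,cv2.MORPH_OPEN,np.ones((5,5)))
    x0,y0=int(p[0]),int(p[1]);print("val",f[y0,x0])
    k=cv2.connectedComponents(m)[1];l=k[y0,x0];b=(k==l).astype(np.uint8)
    c=max(cv2.findContours(b,cv2.RETR_EXTERNAL,cv2.CHAIN_APPROX_NONE)[0],key=cv2.contourArea)[:,0].astype(float)
    w=world(s,c,.12)[:,:2];print("bbox px",c.min(0),c.max(0))
    (cx,cy),r=cv2.minEnclosingCircle((w*1e3).astype(np.float32));print("head",cx,cy,"r",r)
    print("ellipse",cv2.fitEllipse((w*1e3).astype(np.float32)))
st();s=snapshot("wrist");findhead(s)
h=w=None
f=s["frame"];p=pix(s,[[.54+a,-.328,.12] for a in np.arange(-.09,.091,.006)]);print([int(f[int(v),int(u)].mean()) if 0<=v<480 and 0<=u<640 else -1 for u,v in p])
p=pix(s,[[.54,-.328+a,.12] for a in np.arange(-.09,.091,.006)]);print([int(f[int(v),int(u)].mean()) if 0<=v<480 and 0<=u<640 else -1 for u,v in p])
E
python3 head.py
```

```text
{'clock': np.float64(63.5167), 'tool_pos': array([ 0.6   , -0.3387,  0.2985]), 'orientation': array([ 1.797884e+02, -1.147000e-01,  1.653789e+02]), 'force': array([0.0029, 0.5013, 0.2115]), 'opening': np.float64(0.0873), 'gripper_force': np.float64(0.0), 'joint_pos': array([-13.3995,  20.181 ,   9.4618,  -0.2177, -79.391 , -91.1816])}
expect px [308.33056532 143.89692474]
val [39 36 39]
bbox px [256.  87.] [357. 192.]
head 537.2970581054688 -328.8636779785156 r 44.124149322509766
ellipse ((537.3089599609375, -328.8059997558594), (86.72614288330078, 87.27813720703125), 66.04959869384766)
[67, 64, 64, 62, 248, 251, 251, 253, 34, 30, 38, 32, 37, 37, 36, 38, 31, 36, 36, 37, 36, 34, 158, 250, 250, 243, 65, 66, 66, 68, 67]
[68, 66, 65, 63, 66, 66, 247, 250, 34, 34, 35, 33, 36, 30, 32, 38, 36, 31, 36, 35, 32, 32, 22, 251, 244, 65, 64, 67, 65, 70, 65]
```

```bash
python3 - <<'E'
from h import *
go((.5536,-.1096,.21,165.6))
E
```

```text
(0.5536, -0.1096, 0.21, 165.6) -> [10.24 20.92  8.99] [ 0.2 -0.1 -0.2]
```

Request:
play_rows(
  commands=[
    [[1,2,0,0,0,0,1],[3,6,0,0,0,0,1],[5,10,0,0,0,0,1],[7,14,1,0,0,0,1],[9,18,4,0,0,0,1],[10,20.5,7,0,0,0,1],[10.2,20.9,9,0,0,0,1],[10.2,20.9,9,0,0,0,1],[10.2,20.9,9,0,0,0,1]],
  ],
)

```text
clock: 64.32
tool_pos: [0.5527, -0.1083, 0.2097]
orientation: [179.9, -0.1, 165.6]
force: [0.0, -0.8, 0.1]
opening: 0.0876
gripper_force: 0.0
```

```bash
python3 - <<'E'
from h import *
st();s=snapshot("wrist");tubmap(s,(.5016,-.0955),-14.4,n=.005,L=.07,W=.04,z=.053)
go((.5016,-.0955,.12,165.6),(.5016,-.0955,.026,165.6))
E
```

```text
{'clock': np.float64(64.3167), 'tool_pos': array([ 0.5527, -0.1083,  0.2097]), 'orientation': array([ 1.798534e+02, -1.106000e-01,  1.656436e+02]), 'force': array([ 0.005 , -0.8183,  0.1453]), 'opening': np.float64(0.0876), 'gripper_force': np.float64(0.0), 'joint_pos': array([   8.6972,   10.8245,  -14.9237,   -0.1978,  -64.2964, -112.9678])}
cols x(mm) -70.0 .. 70.00000000000011
   40  68  81 187 189 185 183 183 183 182 182 180 178 180 179 180 179 178 179 178 179 179 176 178 175 174 175 173 173 173
   35  68  70 188 242 245 255 249 238 227 231 244 245 224 202 212 230 231 220 184 197 215 221 208 168 180 196 174 174 174
   30  69  65 191 255 141 142 143 141 141 141 142 143 142 140 143 142 142 141 140 140 143 143 142 140 142 234 174 174 173
   25  69  65 189 255 155 255 255 255 255 255 255 255 255 255 255 255 255 255 255 255 255 255 255 255 152 235 174 175 174
   20  68  64 190 255 160 255 255 255 255 255 255 255 255 255 255 255 255 255 255 255 255 255 255 255 149 235 174 174 175
   15  69  66 192 255 160 255 202 241 241 240 238 239 239 234 233 235 236 235 236 231 232 233 234 255 150 
[... 797 characters left out ...]
 255 255 255 255 255 255 255 255 255 255 255 255 255 151 239 177 177 176
  -25  68  68 201 255 182 255 255 255 255 255 255 255 255 255 255 255 255 255 255 255 255 255 255 255 151 240 176 177 175
  -30  68  68 200 255 191 184 184 182 181 171 153 144 150 155 162 154 137 115 108 110 125 134 136 121 100 240 179 178 177
  -35  66  69 203 199 198 196 195 194 194 193 193 192 189 190 189 189 186 186 184 181 181 179 179 181 181 176 180 179 179
  -40  69  68 201 201 200 200 199 197 198 198 196 193 194 195 191 191 190 190 189 189 186 185 186 186 183 182 182 181 179
(0.5016, -0.0955, 0.12, 165.6) -> [5.43 0.   9.11] [ 0.2  0.  -0. ]
(0.5016, -0.0955, 0.026, 165.6) -> [ 5.43 -0.03 18.51] [ 0.2  0.  -0. ]
```

Request:
play_rows(
  commands=[
    [[2,0.1,2,0,0,0,1],[4,0.1,5,0,0,0,1],[5.4,0.1,8,0,0,0,1],[5.4,0.1,10.5,0,0,0,1],[5.4,0.1,12,0,0,0,1],[5.4,0.1,12,0,0,0,1],[5.4,0.1,12,0,0,0,1]],
  ],
)

```text
clock: 64.95
tool_pos: [0.5029, -0.0958, 0.0914]
orientation: [179.8, 0.1, 165.4]
force: [0.6, -0.7, 0.6]
opening: 0.0877
gripper_force: 0.0
```

```bash
python3 - <<'E'
from h import *
st();go((.502,-.094,.026,165.6))
E
```

```text
{'clock': np.float64(64.95), 'tool_pos': array([ 0.5029, -0.0958,  0.0914]), 'orientation': array([1.798199e+02, 6.140000e-02, 1.654127e+02]), 'force': array([ 0.5892, -0.7489,  0.5688]), 'opening': np.float64(0.0877), 'gripper_force': np.float64(0.0), 'joint_pos': array([  11.1094,   12.9383,  -29.9084,   -0.1854,  -47.02  , -115.5704])}
(0.502, -0.094, 0.026, 165.6) -> [0.14 0.13 6.54] [ 0.2  0.1 -0.2]
```

Request:
play_rows(
  commands=[
    [[0.1,0.1,2,0,0,0,1],[0.1,0.1,4,0,0,0,1],[0.1,0.1,5.8,0,0,0,1],[0.1,0.1,6.5,0,0,0,1],[0.1,0.1,6.5,0,0,0,1],[0.1,0.1,6.5,0,0,0,1]],
  ],
)

```text
clock: 65.45
tool_pos: [0.5025, -0.0941, 0.0266]
orientation: [179.8, 0.1, 165.4]
force: [0.4, 0.1, 0.1]
opening: 0.0879
gripper_force: 0.0
```

Request:
play_rows(
  commands=[
    [[0,0,0,0,0,0,0.8],[0,0,0,0,0,0,0.7],[0,0,0,0,0,0,0.6],[0,0,0,0,0,0,0.6],[0,0,0,0,0,0,0.6],[0,0,0,0,0,0,0.6],[0,0,0,0,0,0,0.6]],
  ],
)

```text
clock: 66.03
tool_pos: [0.5017, -0.0941, 0.0262]
orientation: [179.8, 0.1, 165.4]
force: [-1.3, 0.2, 6.5]
opening: 0.0675
gripper_force: 30.0
```

Request:
play_rows(
  commands=[
    [[0,0,-0.5,0,0,0,0.6],[0,0,-1.5,0,0,0,0.6],[0,0,-3.5,0,0,0,0.6],[0,0,-6,0,0,0,0.6],[0,0,-9,0,0,0,0.6],[0,0,-12,0,0,0,0.6],[0,0,-15,0,0,0,0.6],[0,0,-17,0,0,0,0.6],[0,0,-17,0,0,0,0.6],[0,0,-17,0,0,0,0.6]],
  ],
)

```text
clock: 66.87
tool_pos: [0.501, -0.0943, 0.1965]
orientation: [179.7, 0.1, 165.4]
force: [-1.4, 0.3, -5.3]
opening: 0.0678
gripper_force: 30.0
```

```bash
python3 - <<'E'
from h import *
st();go((.5373,-.3288,.19,165.6),(.5373,-.3288,.145,165.6))
E
```

```text
{'clock': np.float64(66.8667), 'tool_pos': array([ 0.501 , -0.0943,  0.1965]), 'orientation': array([1.797209e+02, 1.147000e-01, 1.653982e+02]), 'force': array([-1.4038,  0.2762, -5.2582]), 'opening': np.float64(0.0678), 'gripper_force': np.float64(29.9905), 'joint_pos': array([  11.2819,    6.168 ,  -22.4057,   -0.2293,  -61.2015, -115.7733])}
(0.5373, -0.3288, 0.19, 165.6) -> [ -9.42 -21.78   0.56] [ 0.3  0.1 -0.2]
(0.5373, -0.3288, 0.145, 165.6) -> [ -9.41 -21.81   5.06] [ 0.3  0.1 -0.2]
```

Request:
play_rows(
  commands=[
    [[-0.5,-1,0,0,0,0,0.6],[-1.2,-2.8,0,0,0,0,0.6],[-2.2,-5,0,0,0,0,0.6],[-3.3,-7.5,0,0,0,0,0.6],[-4.4,-10,0,0,0,0,0.6],[-5.5,-12.5,0,0,0,0,0.6],[-6.6,-15,0,0,0,0,0.6],[-7.6,-17.5,0,0,0,0,0.6],[-8.5,-19.5,0,0,0,0,0.6],[-9.1,-21,0,0,0,0,0.6],[-9.4,-21.8,0,0,0,0,0.6],[-9.4,-21.8,0,0,0,0,0.6],[-9.4,-21.8,0,0,0,0,0.6],[-9.4,-21.8,0,0,0,0,0.6]],
  ],
)

```text
clock: 68.03
tool_pos: [0.5365, -0.3285, 0.1937]
orientation: [179.8, -0.1, 165.4]
force: [-0.1, 0.0, -4.7]
opening: 0.0679
gripper_force: 30.0
```

```bash
python3 - <<'E'
from h import *
st();go((.5373,-.3288,.145,165.6))
E
```

```text
{'clock': np.float64(68.0333), 'tool_pos': array([ 0.5365, -0.3285,  0.1937]), 'orientation': array([ 1.797855e+02, -9.670000e-02,  1.654133e+02]), 'force': array([-0.0947,  0.0297, -4.7106]), 'opening': np.float64(0.0679), 'gripper_force': np.float64(29.991), 'joint_pos': array([-13.8659,  17.6273,  -7.8927,  -0.2388, -64.5742, -90.6183])}
(0.5373, -0.3288, 0.145, 165.6) -> [-0.09 -0.03  4.87] [ 0.2 -0.1 -0.2]
```

Request:
play_rows(
  commands=[
    [[0,0,1.5,0,0,0,0.6],[0,0,3,0,0,0,0.6],[0,0,4,0,0,0,0.6],[0,0,4.6,0,0,0,0.6],[0,0,5,0,0,0,0.6],[0,0,5.2,0,0,0,0.6],[0,0,5.4,0,0,0,0.6],[0,0,5.4,0,0,0,0.6]],
  ],
)

```text
clock: 68.7
tool_pos: [0.5373, -0.3289, 0.1413]
orientation: [179.8, 0.0, 165.4]
force: [-1.7, 2.5, 0.8]
opening: 0.068
gripper_force: 30.0
```

Request:
play_rows(
  commands=[
    [[0,0,0.3,0,0,0,0.6],[0,0,0.5,0,0,0,0.6],[0,0,0.7,0,0,0,0.6],[0,0,0.8,0,0,0,0.6],[0,0,0.9,0,0,0,0.6],[0,0,0.9,0,0,0,0.6]],
  ],
)

```text
clock: 69.2
tool_pos: [0.5378, -0.3292, 0.1351]
orientation: [179.9, 0.2, 165.5]
force: [-7.1, 7.8, 21.5]
opening: 0.0679
gripper_force: 30.0
```

Request:
play_rows(
  commands=[
    [[0,0,-0.05,0,0,0,0.6],[0,0,-0.05,0,0,0,0.6],[0,0,-0.05,0,0,0,0.6],[0,0,-0.05,0,0,0,0.6],[0,0,-0.05,0,0,0,0.6],[0,0,-0.05,0,0,0,0.6],[0,0,-0.05,0,0,0,0.6],[0,0,-0.05,0,0,0,0.6],[0,0,-0.05,0,0,0,0.6],[0,0,-0.05,0,0,0,0.6],[0,0,-0.05,0,0,0,0.6],[0,0,-0.05,0,0,0,0.6],[0,0,-0.05,0,0,0,0.6],[0,0,-0.05,0,0,0,0.6],[0,0,-0.05,0,0,0,0.6],[0,0,-0.05,0,0,0,0.6],[0,0,-0.05,0,0,0,0.6],[0,0,-0.05,0,0,0,0.6]],
  ],
)

```text
clock: 70.7
tool_pos: [0.5378, -0.3292, 0.1351]
orientation: [179.8, 0.2, 165.5]
force: [-6.9, 7.0, 18.9]
opening: 0.0679
gripper_force: 30.0
```

```bash
python3 - <<'E'
from h import *
st();d=snapshot("side")
# head/tub visibility: tub bottom edge and housing top along a vertical image line near the head
f=d["frame"];p=pix(d,[[.5373,-.285,z] for z in np.arange(.06,.18,.004)])
print([(int(round(z*1000)),int(f[int(v),int(u)].mean())) for z,(u,v) in zip(np.arange(.06,.18,.004),p)])
E
```

```text
{'clock': np.float64(70.7), 'tool_pos': array([ 0.5378, -0.3292,  0.1351]), 'orientation': array([1.798484e+02, 1.616000e-01, 1.654522e+02]), 'force': array([-6.8563,  6.9848, 18.8803]), 'opening': np.float64(0.0679), 'gripper_force': np.float64(30.0052), 'joint_pos': array([-13.8581,  20.3531, -12.1579,  -0.1778, -57.3257, -90.5937])}
[(60, 203), (64, 222), (68, 229), (72, 233), (76, 232), (80, 214), (84, 143), (88, 57), (92, 45), (96, 90), (100, 109), (104, 39), (108, 53), (112, 104), (116, 158), (120, 182), (124, 178), (128, 175), (132, 173), (136, 163), (140, 149), (144, 150), (148, 151), (152, 148), (156, 136), (160, 129), (164, 138), (168, 141), (172, 146), (176, 153)]
```

TCP height unchanged with less force, so the head is on its hard stop. I'll keep holding.

Request:
play_rows(
  commands=[
    [[0,0,0,0,0,0,0.6],[0,0,0,0,0,0,0.6],[0,0,0,0,0,0,0.6],[0,0,0,0,0,0,0.6],[0,0,0,0,0,0,0.6],[0,0,0,0,0,0,0.6],[0,0,0,0,0,0,0.6],[0,0,0,0,0,0,0.6],[0,0,0,0,0,0,0.6],[0,0,0,0,0,0,0.6],[0,0,0,0,0,0,0.6],[0,0,0,0,0,0,0.6],[0,0,0,0,0,0,0.6],[0,0,0,0,0,0,0.6],[0,0,0,0,0,0,0.6],[0,0,0,0,0,0,0.6],[0,0,0,0,0,0,0.6],[0,0,0,0,0,0,0.6],[0,0,0,0,0,0,0.6],[0,0,0,0,0,0,0.6]],
  ],
)

```text
clock: 72.42
tool_pos: [0.5377, -0.3292, 0.1351]
orientation: [179.8, 0.2, 165.5]
force: [-6.9, 7.5, 17.9]
opening: 0.0677
gripper_force: 30.0
```

Request:
play_rows(
  commands=[
    [[0,0,0,0,0,0,0.6],[0,0,0,0,0,0,0.6],[0,0,0,0,0,0,0.6],[0,0,0,0,0,0,0.6],[0,0,0,0,0,0,0.6],[0,0,0,0,0,0,0.6],[0,0,0,0,0,0,0.6],[0,0,0,0,0,0,0.6],[0,0,0,0,0,0,0.6],[0,0,0,0,0,0,0.6],[0,0,0,0,0,0,0.6],[0,0,0,0,0,0,0.6],[0,0,0,0,0,0,0.6],[0,0,0,0,0,0,0.6],[0,0,0,0,0,0,0.6],[0,0,0,0,0,0,0.6],[0,0,0,0,0,0,0.6],[0,0,0,0,0,0,0.6],[0,0,0,0,0,0,0.6],[0,0,0,0,0,0,0.6]],
  ],
)

```text
clock: 74.08
tool_pos: [0.5378, -0.3292, 0.1352]
orientation: [179.8, 0.2, 165.5]
force: [-7.0, 7.2, 18.2]
opening: 0.068
gripper_force: 30.0
```

Request:
play_rows(
  commands=[
    [[0,0,0,0,0,0,0.6],[0,0,0,0,0,0,0.6],[0,0,0,0,0,0,0.6],[0,0,0,0,0,0,0.6],[0,0,0,0,0,0,0.6],[0,0,0,0,0,0,0.6],[0,0,0,0,0,0,0.6],[0,0,0,0,0,0,0.6],[0,0,0,0,0,0,0.6],[0,0,0,0,0,0,0.6],[0,0,0,0,0,0,0.6],[0,0,0,0,0,0,0.6],[0,0,0,0,0,0,0.6],[0,0,0,0,0,0,0.6]],
  ],
)

```text
clock: 75.25
tool_pos: [0.5377, -0.3292, 0.1352]
orientation: [179.9, 0.2, 165.5]
force: [-6.9, 7.5, 18.0]
opening: 0.0678
gripper_force: 30.0
```

Request:
play_rows(
  commands=[
    [[0,0,-0.4,0,0,0,0.6],[0,0,-1,0,0,0,0.6],[0,0,-2,0,0,0,0.6],[0,0,-4,0,0,0,0.6],[0,0,-6,0,0,0,0.6],[0,0,-6,0,0,0,0.6],[0,0,-6,0,0,0,0.6]],
  ],
)

```text
clock: 75.83
tool_pos: [0.5377, -0.3294, 0.1928]
orientation: [179.8, 0.1, 165.4]
force: [-0.7, 0.5, -6.2]
opening: 0.0675
gripper_force: 30.0
```

```bash
python3 - <<'E'
from h import *
st();go((.5225,-.087,.195,165.6),(.5225,-.087,.05,167))
E
```

```text
{'clock': np.float64(75.8333), 'tool_pos': array([ 0.5377, -0.3294,  0.1928]), 'orientation': array([1.797982e+02, 1.322000e-01, 1.653964e+02]), 'force': array([-0.7302,  0.4571, -6.1891]), 'opening': np.float64(0.0675), 'gripper_force': np.float64(29.9906), 'joint_pos': array([-13.9056,  17.6638,  -7.9641,  -0.2223, -64.2376, -90.6014])}
(0.5225, -0.087, 0.195, 165.6) -> [ 7.58 23.07 -0.16] [ 0.2  0.1 -0.2]
(0.5225, -0.087, 0.05, 167) -> [ 7.62 23.02 14.34] [ 0.2  0.1 -1.6]
```

Request:
play_rows(
  commands=[
    [[0.4,1.2,0,0,0,0,0.6],[1,3,0,0,0,0,0.6],[1.7,5.5,0,0,0,0,0.6],[2.6,8,0,0,0,0,0.6],[3.5,10.5,0,0,0,0,0.6],[4.3,13,0,0,0,0,0.6],[5.1,15.5,0,0,0,0,0.6],[5.9,18,0,0,0,0,0.6],[6.7,20.5,0,0,0,-0.5,0.6],[7.3,22.3,0,0,0,-1,0.6],[7.6,23,1,0,0,-1.6,0.6],[7.6,23,3,0,0,-1.6,0.6],[7.6,23,6,0,0,-1.6,0.6],[7.6,23,9,0,0,-1.6,0.6],[7.6,23,12,0,0,-1.6,0.6],[7.6,23,14,0,0,-1.6,0.6],[7.6,23,14.5,0,0,-1.6,0.6],[7.6,23,14.5,0,0,-1.6,0.6],[7.6,23,14.5,0,0,-1.6,0.6]],
  ],
)

```text
clock: 77.42
tool_pos: [0.5218, -0.0871, 0.048]
orientation: [179.8, -0.0, 167.0]
force: [0.2, 0.4, -4.0]
opening: 0.0677
gripper_force: 30.0
```

```bash
python3 - <<'E'
from h import *
st();go((.5225,-.087,.0265,167))
E
```

```text
{'clock': np.float64(77.4167), 'tool_pos': array([ 0.5218, -0.0871,  0.048 ]), 'orientation': array([ 1.798414e+02, -8.000000e-03,  1.670265e+02]), 'force': array([ 0.2354,  0.3556, -4.0291]), 'opening': np.float64(0.0677), 'gripper_force': np.float64(29.9911), 'joint_pos': array([  11.663 ,   17.8033,  -30.3   ,   -0.2212,  -41.8381, -114.4718])}
(0.5225, -0.087, 0.0265, 167) -> [-0.07  0.03  2.15] [ 0.2 -0.   0. ]
```

Request:
play_rows(
  commands=[
    [[0,0,0.7,0,0,0,0.6],[0,0,1.4,0,0,0,0.6],[0,0,1.8,0,0,0,0.6],[0,0,2.0,0,0,0,0.6],[0,0,2.1,0,0,0,0.6],[0,0,2.15,0,0,0,0.6],[0,0,2.15,0,0,0,0.6]],
  ],
)

```text
clock: 78.0
tool_pos: [0.5218, -0.0869, 0.0265]
orientation: [179.8, 0.0, 167.0]
force: [-0.3, -0.1, -5.1]
opening: 0.0679
gripper_force: 30.0
```

Not yet loaded on the mat, so I'll ease down a little more.

Request:
play_rows(
  commands=[
    [[0,0,0.05,0,0,0,0.6],[0,0,0.1,0,0,0,0.6],[0,0,0.1,0,0,0,0.6]],
  ],
)

```text
clock: 78.25
tool_pos: [0.5219, -0.0869, 0.0262]
orientation: [179.8, 0.1, 167.0]
force: [-2.4, 1.8, 3.8]
opening: 0.0677
gripper_force: 30.0
```

Request:
play_rows(
  commands=[
    [[0,0,0,0,0,0,0.85],[0,0,0,0,0,0,0.95],[0,0,0,0,0,0,1],[0,0,0,0,0,0,1],[0,0,0,0,0,0,1],[0,0,0,0,0,0,1],[0,0,-1,0,0,0,1],[0,0,-3,0,0,0,1],[0,0,-6,0,0,0,1],[0,0,-9,0,0,0,1],[0,0,-12,0,0,0,1],[-2,0,-15,0,0,0,1],[-5,0,-18,0,0,0,1],[-5,0,-18,0,0,0,1],[-5,0,-18,0,0,0,1]],
  ],
)

```text
clock: 79.5
tool_pos: [0.5721, -0.0989, 0.2078]
orientation: [179.7, 0.2, 167.0]
force: [-0.3, 0.3, -0.6]
opening: 0.0876
gripper_force: 0.0
```

```bash
python3 - <<'E'
from h import *
st();s=snapshot("wrist");tubmap(s,(.5219,-.0869),-13,n=.01,L=.09,W=.075,z=.053);tubmap(s,(.5219,-.0869),-13,n=.01,L=.06,W=.035,z=.021)
f=s["frame"];p=pix(s,[[.5373-.0,-.3288,.12]]);print(p)
E
```

```text
{'clock': np.float64(79.5), 'tool_pos': array([ 0.5721, -0.0989,  0.2078]), 'orientation': array([179.7368,   0.2417, 166.9843]), 'force': array([-0.2908,  0.2984, -0.5778]), 'opening': np.float64(0.0876), 'gripper_force': np.float64(0.0), 'joint_pos': array([   9.3805,   12.3146,  -13.2776,   -0.1682,  -64.0842, -112.3226])}
cols x(mm) -90.0 .. 89.99999999999991
   75  63  62  63  64  62  61  63  62  64  60  61  62  62  63  62  63  62  63  62
   65  61  63  61  63  63  62  64  64  62  64  65  63  63  64  63  63  64  63  62
   55  61  94 119 144 136 159 153 164 163 169 167 168 170 168 167 164 164  62  63
   45  61 114 171 172 171 171 169 168 168 166 166 164 164 164 162 161 160  63  65
   35  63  98 175 172 169 162 160 164 161 161 161 157 159 158 155 162 161  62  63
   25  62  97 176 176 233 255 254 254 255 255 254 255 255 255 143 163 162  62  63
   15  64  87 178 175 236 215 214 213 213 213 212 214 215 254 141 163 163  62  64
    5  62  73 178 177 249 213 212 212 212 211 211 213 175 254 141 164 164  63  63
   -5  63  77 181 178 249 214 214 213 212 211 211 213 213 254 143 164 163  63 
[... 409 characters left out ...]
  64
  -65  62  62  64  64  62  62  64  62  63  64  64  62  65  64  64  64  64  63  61
  -75  61  61  62  61  62  61  63  61  63  63  62  62  60  63  63  62  62  61  62
cols x(mm) -60.0 .. 60.00000000000003
   35 255 255 255 252 255 255 255 255 255 255 255 255 255
   25 255 254 254 254 254 254 254 254 254 254 254 255 139
   15 255 229 215 214 214 215 214 216 217 220 219 255 139
    5 255 231 210 209 207 211 210 210 210 211 211 255 139
   -5 255 242 214 214 213 213 212 212 212 213 213 255 139
  -15 255 254 210 210 202 197 191 179 185 205 246 255 139
  -25 255 254 254 254 254 254 254 254 254 254 254 255 140
  -35 255 255 241 245 255 247 235 255 255 228 238 255 239
[[-15.11314469 265.36682773]]
```

The tub stands centred on the mat with the coupons inside, and the gripper is clear. Handing in.

```bash
python3 -c "
from plant import *
print(close_job())"
```

```text
the job is handed in; nothing more can be done
None
```

All five coupons went into the tub, the tub held the mixer head fully down for about 6 s, and it now stands back in the middle of its mat with the coupons in it; the job is handed in at about 80 s of the 210 s limit, and no verdict came back.

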